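Sweep the removed binder clips off the scanning preparation board into the clip tray

ROBOT

A 7-joint arm with a two-finger parallel gripper is mounted at the origin on the work surface. World frame = base frame: x ahead of the robot, y to its left, z up, the work surface at z = 0. Lengths are in m, angles in degrees, forces in N, time in s.
With the tool pointing down it reaches from about 0.425 to 0.875 m from the base axis. Payload 4.7 kg.
Tool frame: the origin (TCP) lies at the very end of the fingers, on their centre line; the grasp point (between the pads) lies 19 mm behind it; x points along the fingers, z is the direction in which the jaws open and shut, and the axes are right-handed (so a half turn about x gives the same grasp; the last joint's range is limited). The gripper opens to 87 mm and grips with 3 to 60 N. Pads are 19 mm wide; open, the fingers measure 117 mm over their backs; the gripper's body (75 mm by 190 mm) begins 51 mm behind the grasp point.
Start: joints at [-64.853, 18.392, -4.016, 83.108, 1.295, 78.541, -3.26], TCP at [0.268, 0.592, 0.194] pointing down, gripper open.
Joint ranges: [-163.93, 163.93], [-17.29, 119.83], [-79.2, 71.16], [3.27, 140.29], [-89.18, 269.18], [5.43, 117.66], [-154.24, 154.24]. Speed limits (degrees/s): [147.25, 147.25, 180, 180, 180, 180, 180].

INTERFACE

Orientations are given as [roll, pitch, yaw] about the fixed x, y, z axes, in that order (R = Rz(yaw) Ry(pitch) Rx(roll)).
In Python, from cell import env gives the robot as it stands. The module is installed in compiled form; this text tells all that it offers.
- The arm moves only by the tool drive_tool, never from a script. Its argument "increments" is a list of rows, each a list of 2 entries, a list of its own where there are three numbers: the shift along the tool's x, y, z scaled (see below), then the turn, a rotation vector about the tool's x, y, z scaled (see below). In form: [[[dx, dy, dz], [wx, wy, wz]], ...]. A call has 1 to 10 rows; each row shifts and turns the commanded pose from where the row before left it, along the tool's axes as they then stand; what a row does not reach is not made up. The controller multiplies each number of a shift by 0.04 m and each number of a turn by 120 degrees. A row lasts 1/10 s, in which the tool goes at most 50 mm and 8.59 degrees, less where a joint would pass 70% of its speed; a pose out of reach is approached as far as the arm can. A call with a number of a shift or a turn outside -1 to 1 is refused whole. A call with a gripper value outside its range is refused whole. "hand" is the gripper's target within -1 to 1 (fully open at 1, half-way at 0, shut at -1), set as the call begins (left out, the last holds). The fingers move at their own pace and stop on an object; "squeeze" is the grip in N (left out, the last holds). Time passes only in rows, so rows that do not move let the fingers close. It gives the time, the measured TCP pose, the force and the opening at its end, in the units of the state.
- env.get_obs(): the state, without advancing time (a new reading comes with each control period).
- env.read_camera(name): name is "scene" or "side" or "wrist"; returns a dict with "frame" (384x512x3 uint8, red, green, blue), "fx", "fy", "cx", "cy" (pixels), "R" (3x3) and "t" (3): a world point X has camera coordinates R X + t. Camera axes: x right, y down, z forward; pixel columns grow to the right and rows downward; lengths in m; the calibration is good to about 2 mm. A picture is of the moment at which its call begins. There is no depth.
- env.sign_off(): hands the job in, once; it reports no verdict.
The state is a dict: "time_s": time; "qpos": joint angles; "joint_velocities": joint speeds; "effort": joint torques, N m; "tool_pos": TCP position; "tool_rot": TCP orientation; "force": force on the tool from outside, world axes, zero at the start; "wrist_torque": the same for the moment, N m; "grip_width": finger opening in m.
Only numpy, scipy, OpenCV 4.12 (cv2) and the standard library are available. Lean on these libraries where they do the work, as an engineer would, in place of code of your own. Each camera call takes 0.05 s, during which the arm holds its last target.

TASK

Clear the mat for the next volume: with closed fingers, sweep the three loose binder clips across the mat and over the board's edge into the empty steel tray beside it, not into the tray with the pencils. Only push the clips, do not pick any up. Leave the paperweight, the stamp and the stapler standing where they are.

Things in the scene. Friction and masses are not known exactly. Their poses are not given: they have to be found in the camera images.
- board: Fixed wooden board under a black rubber mat, 340 (x) by 360 mm (y), mat top 36 mm above the desk, no rim. Origin: centre of its underside; x away from the robot, y to the left, but for a small yaw. Clips lie in two rows along y, about 75 mm either side of the centre line; on that line stands the paperweight, near the far edge the stamp, near the near edge the stapler.
- tray: Empty open steel tray for clips, fixed on the desk, its long side 2 mm from the left (+y) or right (-y) edge of the board: 280 (x) by 120 mm (y) outside, 32 mm high, so its rim is 4 mm below the mat top; walls and floor 3 mm. Origin: centre of its underside; axes parallel to the board's.
- pen_tray: An equal fixed steel tray along the opposite edge of the board, with three pencils and a ruler lying in it. Nothing goes in there. Origin: centre of its underside; axes parallel to the board's.
- clip1: Loose steel binder clip, 15 to 31 g, lying on one face: wedge body 28 mm long (x), 41 mm wide (y), 20 mm high at its back (x=-14), 6 mm at its jaw (x=+14); two wire handles folded forward beyond the jaw to x=+38, together 6 mm high, 15 mm wide. Origin: middle of the body at half height, 10 mm over the mat, close to the centre of mass; x to the handles, z up.
- clip2: Loose steel binder clip, 15 to 31 g, lying on one face: wedge body 28 mm long (x), 41 mm wide (y), 20 mm high at its back (x=-14), 6 mm at its jaw (x=+14); two wire handles folded forward beyond the jaw to x=+38, together 6 mm high, 15 mm wide. Origin: middle of the body at half height, 10 mm over the mat, close to the centre of mass; x to the handles, z up.
- clip3: Loose steel binder clip, 11 to 22 g, lying on one face: wedge body 23 mm long (x), 32 mm wide (y), 16 mm high at its back (x=-11.5), 6 mm at its jaw (x=+11.5); two wire handles folded forward beyond the jaw to x=+31.5, together 6 mm high, 12 mm wide. Origin: middle of the body at half height, 8 mm over the mat, close to the centre of mass; x to the handles, z up.
- weight: Loose brass paperweight with a knob, 34 mm diameter, 45 mm high, 250 g, standing on the board's centre line. To be left alone. Origin: centre of its underside.
- stamp: Loose round rubber stamp with a wooden handle, 29 mm diameter, 52 mm high, standing near the board's far edge. To be left alone. Origin: centre of its underside.
- stapler: Loose small grey desk stapler, 28 mm (x) by 115 mm (y), 46 mm high, lying near the board's near edge. To be left alone. Origin: centre of its underside.

How it is judged:
By the outcome, as a careful person would: the job done as asked, in the order asked, and still so for the second after the job is handed in, with the robot touching nothing.
It also fails if it takes over 64 s, if anything falls off the work surface, if the arm or the gripper's body presses on something with over 40 N, if the wrist force passes 120 N, or if a joint passes its speed limit or range.

## Working session

There is one attempt and no reset: what is moved stays moved. The work goes in short steps, Python scripts to look and compute and a tool call to move; the robot and the scene stay as the last step left them, time stands still between calls to the robot, and variables do not carry over. Pictures are saved under pics/ and viewed, and the job is handed in when it is done.

Besides the shell and the picture viewer there is one more tool, called after "Request:" by a JSON object that holds its "method" and its "body". drive_tool: Moves the arm, as the interface text tells. Shifts and turns lie within -1 to 1; 1 stands for 0.04 m of shift or 120 degrees of turn. Its arguments: {"type":"object","properties":{"increments":{"type":"array"},"hand":{"type":"number"},"squeeze":{"type":"number"}},"required":["increments"]}

```bash
mkdir -p pics; cat > h.py <<'E'
import numpy as np,cv2
from cell import env
from scipy.spatial.transform import Rotation as Ro
def snap(n,f):
    c=env.read_camera(n); cv2.imwrite(f'pics/{f}.png',c['frame'][:,:,::-1]); np.savez(f'pics/{f}.npz',**{k:np.array(c[k]) for k in c}); return c
def w(f,u,v,z):
    c=np.load(f'pics/{f}.npz'); R=c['R'];t=c['t']
    d=R.T@np.array([(u-c['cx'])/c['fx'],(v-c['cy'])/c['fy'],1]); o=-R.T@t
    return o+d*(z-o[2])/d[2]
def px(f,X):
    c=np.load(f'pics/{f}.npz'); p=c['R']@np.array(X)+c['t']; return c['fx']*p[0]/p[2]+c['cx'],c['fy']*p[1]/p[2]+c['cy']
def big(f,u0,v0,u1,v1,s):
    im=cv2.imread(f'pics/{f}.png')[v0:v1,u0:u1]; cv2.imwrite(f'pics/{f}_big.png',cv2.resize(im,None,fx=s,fy=s,interpolation=cv2.INTER_CUBIC))
E
python3 - <<'E'
from h import *
for n in ['scene','side','wrist']: snap(n,n+'0')
o=env.get_obs()
for k in o: print(k,np.round(o[k],3))
E
```

```text
time_s 0.15
qpos [-64.853  18.429  -4.017  83.159   1.294  78.541  -3.26 ]
joint_velocities [-0.008 -0.097  0.004 -0.102  0.015  0.137  0.046]
effort [ 1.0000e-03 -4.9179e+01 -4.0400e-01 -3.1287e+01 -6.4000e-02  4.0000e-02
  0.0000e+00]
tool_pos [0.268 0.592 0.193]
tool_rot [-177.208   89.916 -111.545]
force [ 0.392 -0.305  0.077]
wrist_torque [-0.006 -0.009  0.057]
grip_width 0.087
```

View pics/scene0.png

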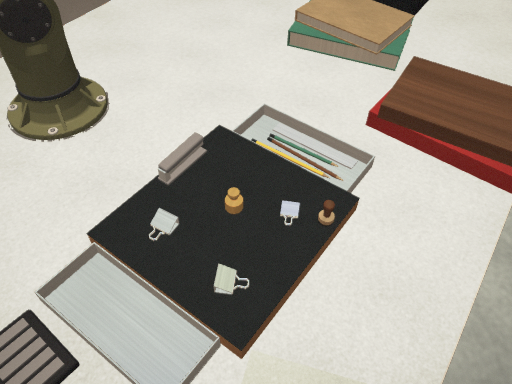

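View pics/side0.png

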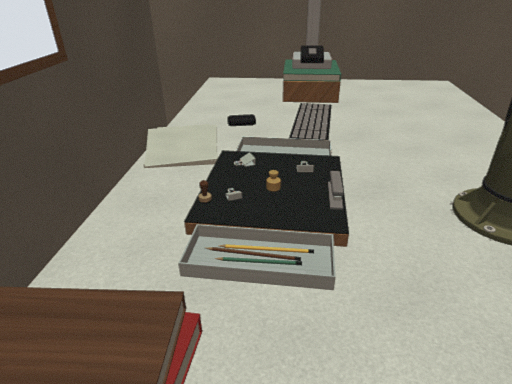

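View pics/wrist0.png

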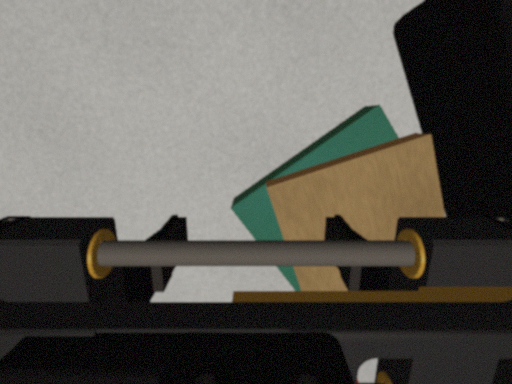

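```bash
python3 - <<'E'
from h import *
print(px('scene0',[0,0,0]),px('side0',[0,0,0]),px('scene0',[.268,.592,.194]),px('scene0',[.6,0,0.036]),px('scene0',[.6,.2,0.036]))
for p in [(220,127),(90,235),(357,199),(241,349)]: print(p,w('scene0',*p,.036).round(4))
for p in [(98,246),(38,293),(217,338),(265,106),(373,158)]: print(p,w('scene0',*p,.032).round(4))
big('scene0',130,170,350,310,3.6)
E
```

```text
(np.float64(58.98404509526162), np.float64(107.38718035477322)) (np.float64(505.77254545367975), np.float64(216.32839831345683)) (np.float64(293.16253827796567), np.float64(-36.38772186348751)) (np.float64(274.56121797657), np.float64(213.7775003499148)) (np.float64(327.23736877875984), np.float64(150.2732006170462))
(220, 127) [0.3775 0.1308 0.036 ]
(90, 235) [ 0.364  -0.2212  0.036 ]
(357, 199) [0.7069 0.1169 0.036 ]
(241, 349) [ 0.6928 -0.2346  0.036 ]
(98, 246) [ 0.3894 -0.2278  0.032 ]
(38, 293) [ 0.3785 -0.3425  0.032 ]
(217, 338) [ 0.6534 -0.2402  0.032 ]
(265, 106) [0.4146 0.2501 0.032 ]
(373, 158) [0.6853 0.2376 0.032 ]
```

View pics/scene0_big.png

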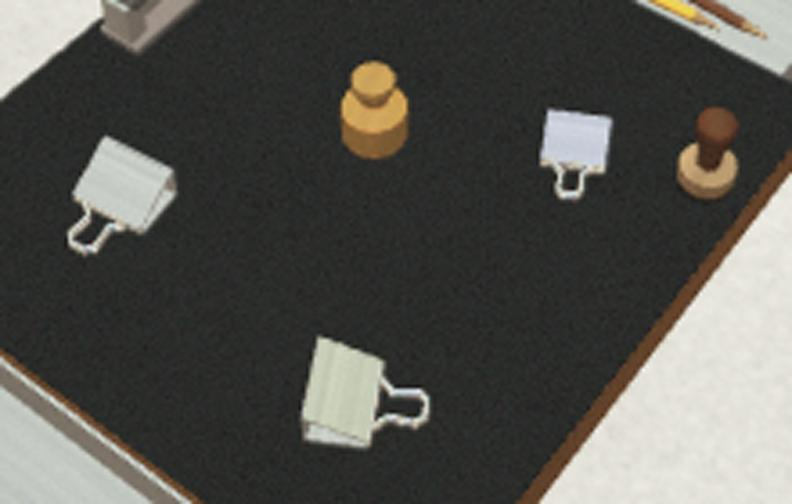

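```bash
python3 - <<'E'
from h import *
f=lambda u,v,z:w('scene0',130+u/3.6,170+v/3.6,z)[:2]
B=np.array([.535,-.052]);a=np.radians(-2.3);X=np.array([np.cos(a),np.sin(a)]);Y=np.array([-np.sin(a),np.cos(a)])
for n,bk,jw,h,zb in [('left',[(107,137),(175,178)],[(75,190),(140,232)],(85,248),.056),('green',[(319,338),(303,420)],[(383,360),(368,445)],(428,408),.056),('blue',[(548,110),(611,118)],[(541,162),(607,170)],(568,197),.052)]:
    b=[f(*p,zb) for p in bk]; j=[f(*p,.042) for p in jw]; ht=f(*h,.039)
    c=np.mean(b+j,0); d=np.mean(j,0)-np.mean(b,0); 
    print(n,'c',c.round(3),'board',((c-B)@X).round(3),((c-B)@Y).round(3),'len',np.linalg.norm(d).round(3),'wid',np.linalg.norm(b[0]-b[1]).round(3),np.linalg.norm(j[0]-j[1]).round(3),'yaw',np.degrees(np.arctan2(*d[::-1])).round(0),'tip',ht.round(3),'tipyaw',np.degrees(np.arctan2(*(ht-c)[::-1])).round(0))
print('weight',f(374,145,.036),'stamp',f(707,185,.036))
print('stapler end corners',w('scene0',168,184,.036), w('scene0',159,178,.036),w('scene0',207,153,.036))
E
python3 - <<'E'
import sys; sys.path.insert(0,'.')
import os; os.chdir('.')
from h import *
big('scene0',140,120,240,200,6)
E
```

```text
left c [ 0.457 -0.132] board -0.075 -0.083 len 0.027 wid 0.043 0.042 yaw -91.0 tip [ 0.461 -0.166] tipyaw -83.0
green c [ 0.611 -0.161] board 0.08 -0.106 len 0.028 wid 0.041 0.042 yaw 27.0 tip [ 0.643 -0.143] tipyaw 30.0
blue c [0.621 0.018] board 0.083 0.073 len 0.025 wid 0.032 0.033 yaw -63.0 tip [ 0.633 -0.009] tipyaw -66.0
weight [ 0.5352739  -0.03547307] stamp [0.68484947 0.03844576]
stapler end corners [ 0.39541324 -0.05586681  0.036     ] [ 0.37100464 -0.05416163  0.036     ] [0.40395996 0.05252531 0.036     ]
```

View pics/scene0_big.png

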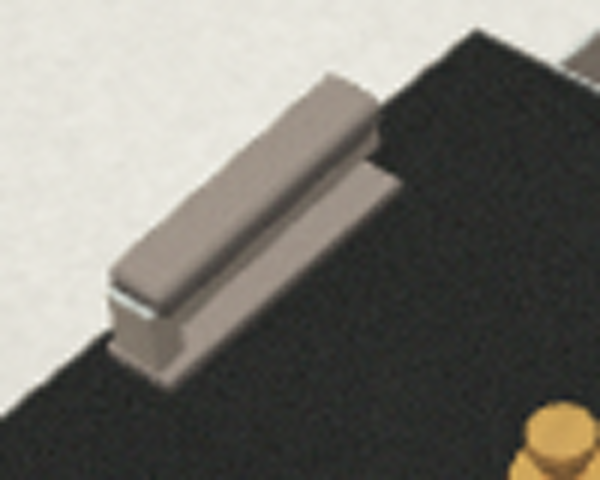

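```bash
cat >> h.py <<'E'
def st():
    o=env.get_obs(); R=Ro.from_euler('xyz',o['tool_rot'],degrees=True).as_matrix()
    print('t',round(float(o['time_s']),2),'p',np.round(o['tool_pos'],4),'q',np.round(o['qpos'],1),'F',np.round(o['force'],1),'w',o['grip_width'].__round__(4))
    return np.array(o['tool_pos']),R
def go(tgt,zdir):
    p,R=st(); print(R.round(3))
    d=np.array(tgt)-p; zd=np.array([np.cos(np.radians(zdir)),np.sin(np.radians(zdir)),0]);
    T=np.stack([[0,0,-1],np.cross(zd,[0,0,-1]),zd],1)
    rv=Ro.from_matrix(R.T@T).as_rotvec(degrees=True)
    print('rotvec deg',rv.round(2),'scaled',(rv/120).round(4),'shift(before) scaled',(R.T@d/.04).round(3),'after',(T.T@d/.04).round(3))
E
python3 - <<'E'
from h import *
go([.61,-.085,.19],-12)
go([.61,-.085,.19],168)
E
```

```text
t 0.15 p [0.2677 0.5918 0.1934] q [-64.9  18.4  -4.   83.2   1.3  78.5  -3.3] F [ 0.4 -0.3  0.1] w 0.0871
[[-0.001 -0.911  0.412]
 [-0.001  0.412  0.911]
 [-1.    -0.    -0.001]]
rotvec deg [ 7.766e+01 -7.000e-02  6.000e-02] scaled [ 6.472e-01 -6.000e-04  5.000e-04] shift(before) scaled [  0.104 -14.769 -11.89 ] after [  0.085 -14.771  11.888]
t 0.15 p [0.2677 0.5918 0.1934] q [-64.9  18.4  -4.   83.2   1.3  78.5  -3.3] F [ 0.4 -0.3  0.1] w 0.0871
[[-0.001 -0.911  0.412]
 [-0.001  0.412  0.911]
 [-1.    -0.    -0.001]]
rotvec deg [-1.0234e+02 -6.0000e-02 -7.0000e-02] scaled [-8.528e-01 -5.000e-04 -6.000e-04] shift(before) scaled [  0.104 -14.769 -11.89 ] after [  0.085  14.771 -11.888]
```

Request:
{"method": "drive_tool", "body": {"increments": [[[0, -0.4, -0.32], [0, 0, 0]], [[0, -0.8, -0.64], [0, 0, 0]], [[0, -0.8, -0.64], [0, 0, 0]], [[0, -0.8, -0.64], [0, 0, 0]], [[0, -0.8, -0.64], [0, 0, 0]], [[0, -0.8, -0.64], [0, 0, 0]], [[0, -0.8, -0.64], [0, 0, 0]], [[0, -0.8, -0.64], [0, 0, 0]], [[0, -0.8, -0.64], [0, 0, 0]], [[0, -0.8, -0.64], [0, 0, 0]]], "hand": -1, "squeeze": 10}}

```text
time_s: 1.15
tool_pos: [0.445, 0.2437, 0.1942]
tool_rot: [24.9, 90.0, 90.6]
force: [0.6, -0.4, 0.1]
grip_width: 0.0149
```

Request:
{"method": "drive_tool", "body": {"increments": [[[0, -0.8, -0.64], [0, 0, 0]], [[0, -0.8, -0.64], [0, 0, 0]], [[0, -0.8, -0.64], [0, 0, 0]], [[0, -0.8, -0.64], [0, 0, 0]], [[0, -0.8, -0.64], [0, 0, 0]], [[0, -0.8, -0.64], [0, 0, 0]], [[0, -0.8, -0.64], [0, 0, 0]], [[0, -0.8, -0.64], [0, 0, 0]], [[0, -0.4, -0.32], [0, 0, 0]], [[0, 0, 0], [0, 0, 0]]]}}

```text
time_s: 2.15
tool_pos: [0.6031, -0.0697, 0.1938]
tool_rot: [-164.0, 89.8, -98.7]
force: [-1.0, 0.5, 0.3]
grip_width: 0.0006
```

Request:
{"method": "drive_tool", "body": {"increments": [[[0, 0, 0], [0.07, 0, 0]], [[0, 0, 0], [0.07, 0, 0]], [[0, 0, 0], [0.07, 0, 0]], [[0, 0, 0], [0.07, 0, 0]], [[0, 0, 0], [0.07, 0, 0]], [[0, 0, 0], [0.07, 0, 0]], [[0, 0, 0], [0.07, 0, 0]], [[0, 0, 0], [0.07, 0, 0]], [[0, 0, 0], [0.07, 0, 0]], [[0, 0, 0], [0.017, 0, 0]]]}}

```text
time_s: 3.15
tool_pos: [0.6024, -0.0632, 0.1939]
tool_rot: [138.9, 89.9, 126.9]
force: [0.3, -0.0, 0.7]
grip_width: 0.0006
```

```bash
python3 - <<'E'
from h import *
go([.61,-.1,.1],-12)
snap('wrist','w1');snap('scene','s1')
E
```

```text
t 3.15 p [ 0.6024 -0.0632  0.1939] q [-28.   14.8  37.8  91.   -9.3  77.4  -1.1] F [ 0.3 -0.   0.7] w 0.0006
[[-0.001  0.209  0.978]
 [ 0.001  0.978 -0.209]
 [-1.     0.001 -0.001]]
rotvec deg [-0.09 -0.06 -0.05] scaled [-0.0008 -0.0005 -0.0004] shift(before) scaled [ 2.347 -0.862  0.382] after [ 2.348 -0.861  0.378]
```

View pics/w1.png

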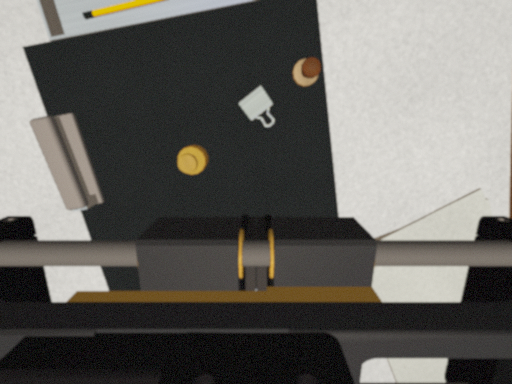

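View pics/s1.png

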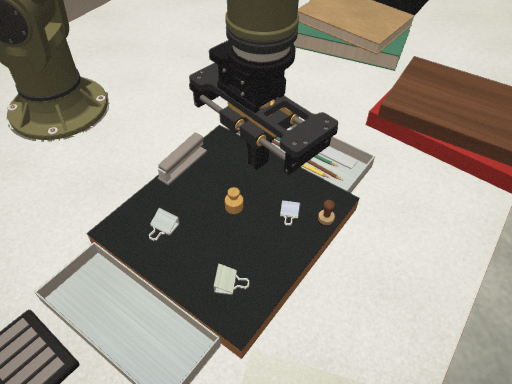

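```bash
python3 - <<'E'
from h import *
for n,u,v,z in [('blue',257,103,.044),('bluetip',269,125,.039),('weight',190,162,.081),('stamptop',313,67,.088),('stapler end',86,207,.036),('board far L',315,0,.036),('board corner nearL',27,47,.036)]: print(n,w('w1',u,v,z).round(4))
E
```

```text
blue [0.6218 0.0199 0.044 ]
bluetip [ 0.6309 -0.0081  0.039 ]
weight [ 0.5354 -0.0273  0.081 ]
stamptop [0.6831 0.04   0.088 ]
stapler end [ 0.3712 -0.0616  0.036 ]
board far L [0.7075 0.1134 0.036 ]
board corner nearL [0.3754 0.1361 0.036 ]
```

Request:
{"method": "drive_tool", "body": {"increments": [[[0, -0.33, 0.35], [0, 0, 0]], [[0, -0.33, 0.35], [0, 0, 0]], [[0.5, 0, 0], [0, 0, 0]], [[0.8, 0, 0], [0, 0, 0]], [[0.8, 0, 0], [0, 0, 0]], [[0.8, 0, 0], [0, 0, 0]], [[0.5, 0, 0], [0, 0, 0]], [[0.2, 0, 0], [0, 0, 0]], [[0, 0, 0], [0, 0, 0]]]}}

```text
time_s: 4.15
tool_pos: [0.6239, -0.0958, 0.0492]
tool_rot: [179.2, 89.9, 167.3]
force: [0.1, 0.6, -0.3]
grip_width: 0.0003
```

```bash
python3 - <<'E'
from h import *
go([.624,-.095,.040],-12)
snap('scene','s2'); snap('side','d2')
big('s2',150,150,350,300,4)
E
```

```text
t 4.15 p [ 0.6239 -0.0958  0.0492] q [-22.2  25.4  36.1  96.4 -16.4  63.7   6.7] F [ 0.1  0.6 -0.3] w 0.0003
[[-0.002  0.206  0.978]
 [ 0.     0.978 -0.206]
 [-1.     0.    -0.002]]
rotvec deg [ 0.09 -0.13 -0.  ] scaled [ 0.0008 -0.0011 -0.    ] shift(before) scaled [ 0.231  0.02  -0.001] after [ 0.231  0.02  -0.001]
```

View pics/s2_big.png

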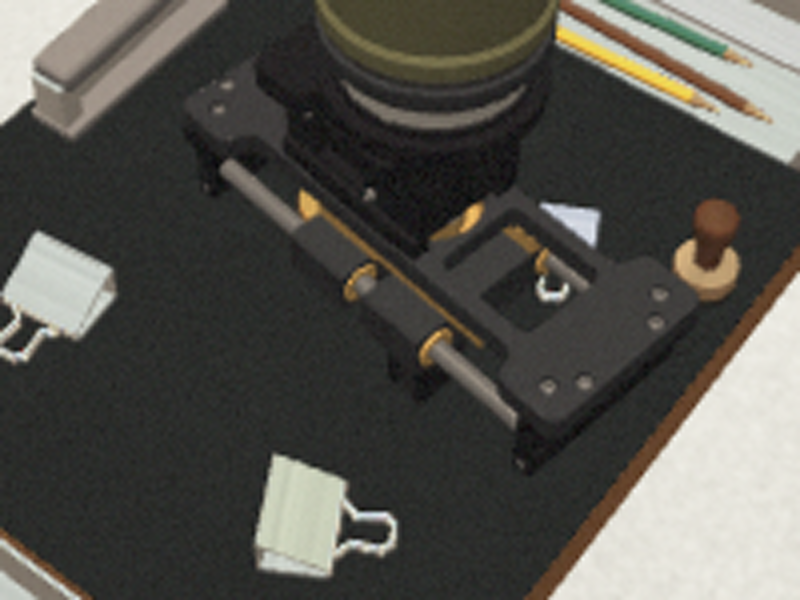

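Request:
{"method": "drive_tool", "body": {"increments": [[[0.23, 0, 0], [0, 0, 0]], [[0, -0.2, 0], [0, 0, 0]], [[0, -0.2, 0], [0, 0, 0]], [[0, -0.2, 0], [0, 0, 0]], [[0, -0.2, 0], [0, 0, 0]], [[0, -0.2, 0], [0, 0, 0]], [[0, -0.2, 0], [0, 0, 0]], [[0, -0.2, 0], [0, 0, 0]], [[0, -0.2, 0], [0, 0, 0]], [[0, -0.1, 0], [0, 0, 0]]]}}

```text
time_s: 5.25
tool_pos: [0.6103, -0.1645, 0.0411]
tool_rot: [-71.1, 90.0, -83.1]
force: [-0.8, -0.1, 0.2]
grip_width: 0.0005
```

```bash
python3 - <<'E'
from h import *
go([.60,-.27,.040],-12)
snap('scene','s3')
big('s3',100,170,300,320,4)
E
```

```text
t 5.25 p [ 0.6103 -0.1645  0.0411] q [-16.5  26.1  36.9  96.8 -17.3  62.8  13.6] F [-0.8 -0.1  0.2] w 0.0005
[[ 0.     0.209  0.978]
 [-0.     0.978 -0.209]
 [-1.    -0.     0.   ]]
rotvec deg [-0.04  0.01  0.02] scaled [-0.0003  0.0001  0.0002] shift(before) scaled [ 0.029 -2.634  0.298] after [ 0.028 -2.634  0.296]
```

View pics/s3_big.png

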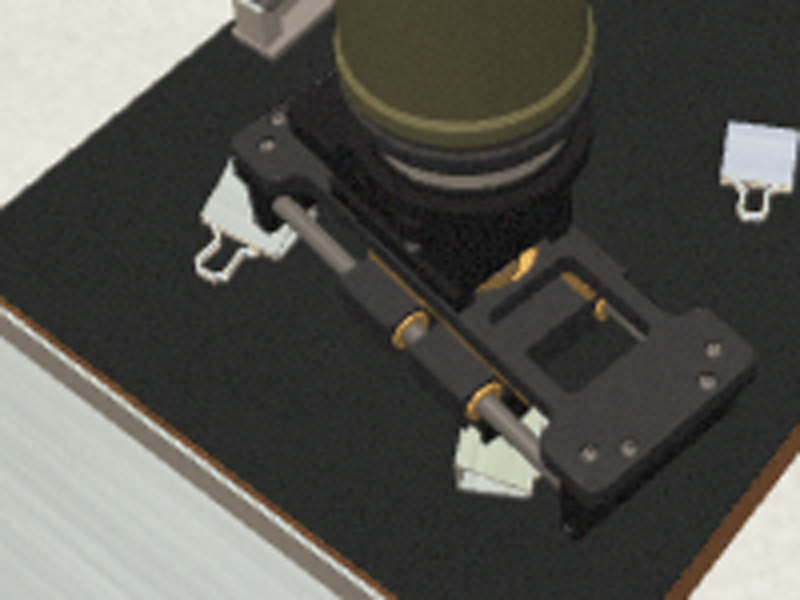

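Request:
{"method": "drive_tool", "body": {"increments": [[[0.02, -0.2, 0], [0, 0, 0]], [[0, -0.2, 0], [0, 0, 0]], [[0, -0.2, 0], [0, 0, 0]], [[0, -0.2, 0], [0, 0, 0]], [[0, -0.2, 0], [0, 0, 0]]]}}

```text
time_s: 5.8
tool_pos: [0.6021, -0.2031, 0.0403]
tool_rot: [-18.7, 90.0, -30.7]
force: [1.1, -0.4, 1.3]
grip_width: 0.0007
```

```bash
python3 - <<'E'
from h import *
go([.60,-.28,.040],-12)
snap('scene','s4')
big('s4',100,220,300,370,4)
E
```

```text
t 5.8 p [ 0.6021 -0.2031  0.0403] q [-13.   26.7  37.4  96.4 -17.8  63.   17.6] F [ 1.1 -0.4  1.3] w 0.0007
[[ 0.     0.208  0.978]
 [-0.     0.978 -0.208]
 [-1.    -0.     0.   ]]
rotvec deg [0.01 0.01 0.  ] scaled [0.0001 0.     0.    ] shift(before) scaled [ 0.007 -1.892  0.347] after [ 0.007 -1.892  0.347]
```

View pics/s4_big.png

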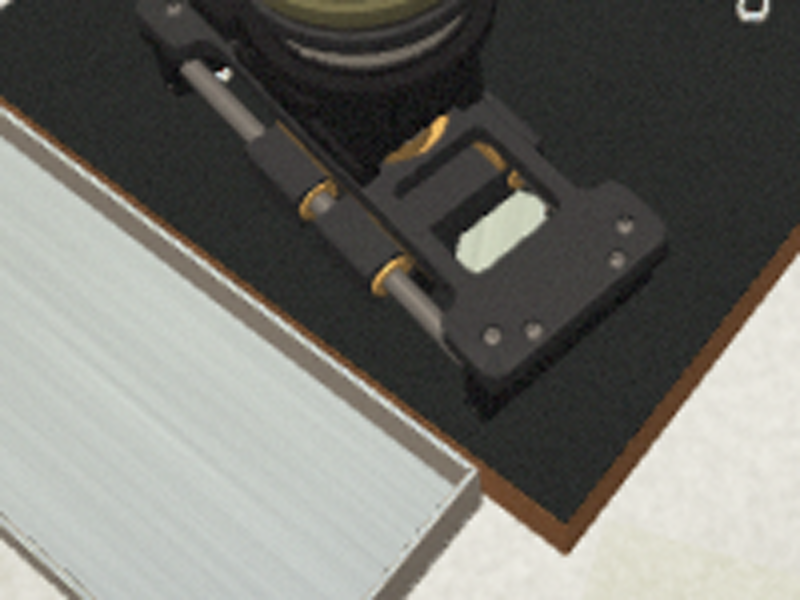

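```bash
python3 - <<'E'
from h import *
print(w('s4',225,277.5,.048),w('s4',234,268,.05),w('s4',216,286,.045)); snap('side','d4'); big('d4',180,110,360,245,4.4)
snap('wrist','w4')
for c in [(470,470),(570,550),(482,502)]: print(w('s4',100+c[0]/4,220+c[1]/4,.034))
E
```

```text
[ 0.60878559 -0.15993435  0.048     ] [ 0.61106257 -0.13886547  0.05      ] [ 0.60511625 -0.17867118  0.045     ]
[ 0.65408667 -0.23973453  0.034     ]
[ 0.70113348 -0.24271899  0.034     ]
[ 0.66489684 -0.2467236   0.034     ]
```

View pics/d4_big.png

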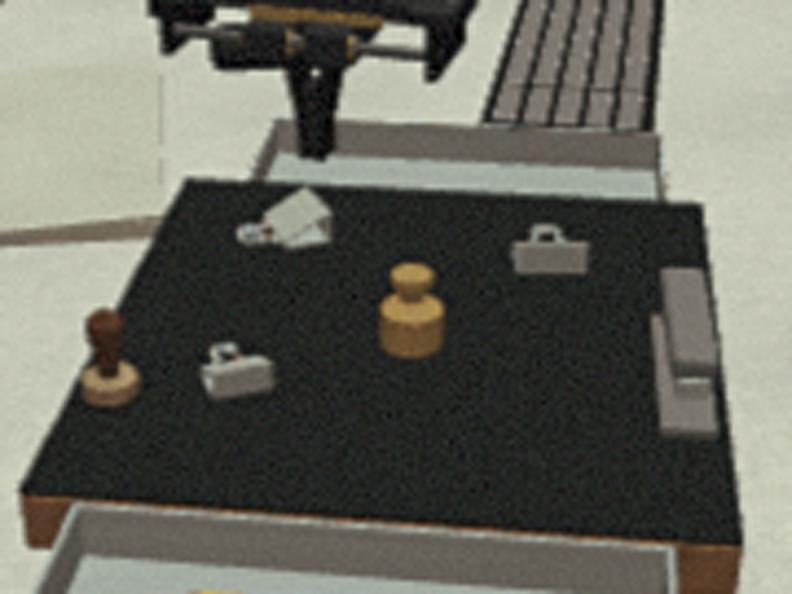

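View pics/w4.png

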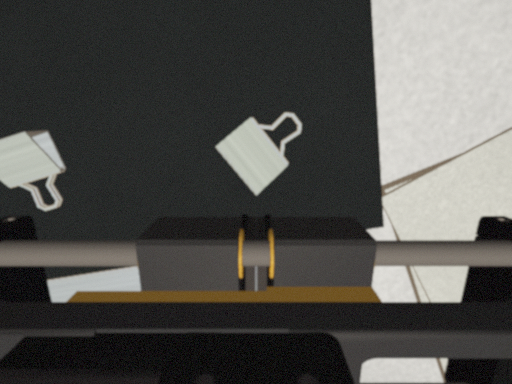

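```bash
python3 - <<'E'
from h import *
for f,P in [('d4',[.602,-.203,.04]),('d4',[.61,-.16,.046]),('s4',[.602,-.203,.04]),('s4',[.602,-.203,.06])]: print(px(f,P))
print('crop fingertip', 180+315/4.4,110+158/4.4,'clip',180+300/4.4,110+215/4.4)
f=lambda u,v,z:w('d4',180+u/4.4,110+v/4.4,z).round(3)
print(f(298,215,.048),f(320,158,.04),f(325,180,.04))
for n,p in [('green body',(252,155)),('tip',(294,118)),('left',(25,160))]: print(n,w('w4',*p,.047))
E
```

```text
(np.float64(251.97637685859803), np.float64(153.99288676277203))
(np.float64(247.2470693621366), np.float64(158.60215502415687))
(np.float64(204.94573969224854), np.float64(298.17278858432576))
(np.float64(204.0116591376973), np.float64(291.9791606810399))
crop fingertip 251.59090909090907 145.9090909090909 clip 248.1818181818182 158.86363636363637
[ 0.608 -0.154  0.048] [ 0.606 -0.259  0.04 ] [ 0.599 -0.224  0.04 ]
green body [ 0.60893869 -0.15954803  0.047     ]
tip [ 0.64070862 -0.14176829  0.047     ]
left [ 0.45858913 -0.13072236  0.047     ]
```

```bash
python3 - <<'E'
from h import *
for z in [.04,.05,.06,.07,.08]: print(z,px('d4',[.602,-.203,z]),px('s4',[.602,-.203,z]))
big('d4',220,110,280,170,10)
E
```

```text
0.04 (np.float64(251.97637685859803), np.float64(153.99288676277203)) (np.float64(204.94573969224854), np.float64(298.17278858432576))
0.05 (np.float64(251.90389187042092), np.float64(150.75857528608068)) (np.float64(204.48393383741342), np.float64(295.1106826294688))
0.06 (np.float64(251.83067089347873), np.float64(147.4914236728393)) (np.float64(204.0116591376973), np.float64(291.9791606810399))
0.07 (np.float64(251.7567026610901), np.float64(144.19092919885745)) (np.float64(203.5285555288078), np.float64(288.7758352530376))
0.08 (np.float64(251.6819756754302), np.float64(140.8565788262301)) (np.float64(203.03424624293766), np.float64(285.4982081031077))
```

View pics/d4_big.png

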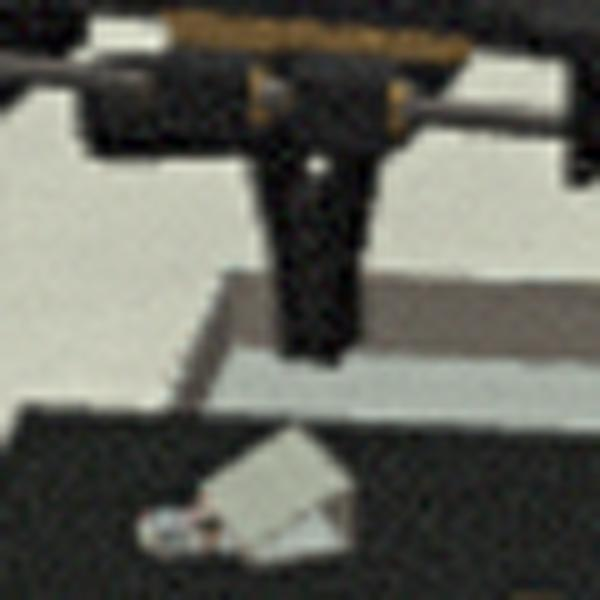

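```bash
python3 - <<'E'
from h import *
for z in [.194,.2,.21,.22,.23]: print(z,px('s1',[.6024,-.0632,z]))
big('s1',220,110,310,180,8)
for z in [.0492,.06,.07]: print(z,px('d2',[.624,-.0958,z]),px('s2',[.624,-.0958,z]))
big('d2',200,100,300,170,8)
E
```

```text
0.194 (np.float64(257.78474349698797), np.float64(176.1837253622684))
0.2 (np.float64(257.86764956733487), np.float64(173.367535232941))
0.21 (np.float64(258.00848360052106), np.float64(168.5836223967302))
0.22 (np.float64(258.15274425699675), np.float64(163.68331250244378))
0.23 (np.float64(258.30055813631213), np.float64(158.66230516047466))
0.0492 (np.float64(238.74121587452032), np.float64(168.17712536560109)) (np.float64(255.8243717229891), np.float64(253.39833239519095))
0.06 (np.float64(238.57539676361773), np.float64(164.41340734362734)) (np.float64(255.9345380348618), np.float64(249.77713592984185))
0.07 (np.float64(238.4200731066437), np.float64(160.8879123400057)) (np.float64(256.0388049103452), np.float64(246.34985553409095))
```

View pics/s1_big.png

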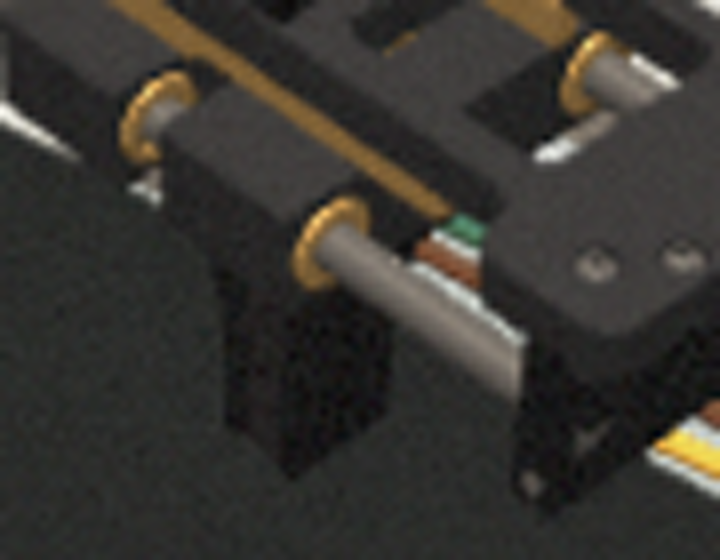

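View pics/d2_big.png

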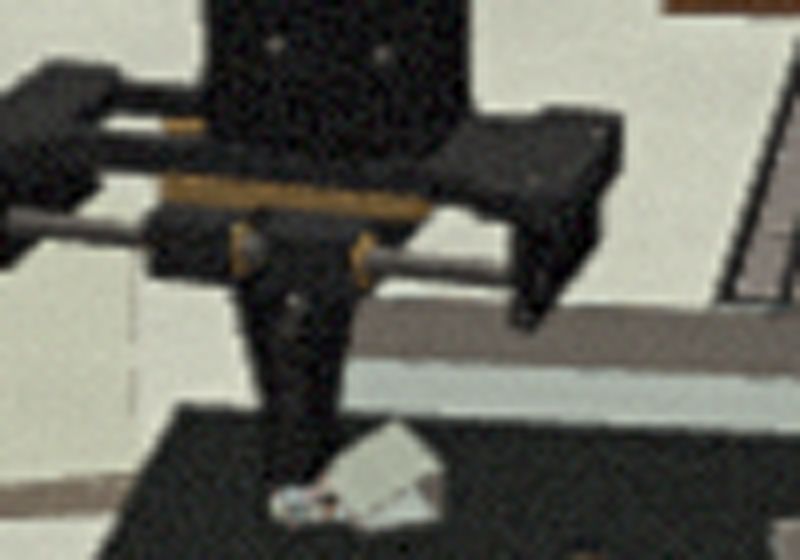

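```bash
python3 - <<'E'
from h import *
c=np.load('pics/w4.npz'); print('wristcam pos',-c['R'].T@c['t'],'axis',c['R'][2])
for z in [.09,.1,.11,.12,.13,.14]: print(z,'plate R',px('d4',[.602-.093,-.203+.02+.037,z]),px('d4',[.602-.093,-.203+.02-.037,z]),'plateL',px('d4',[.602+.093,-.203-.02+.037,z]),'carriage',px('d4',[.602,-.203+.03,z]))
big('d4',160,70,320,170,5)
E
```

```text
wristcam pos [ 0.61671447 -0.13477206  0.23182889] axis [-0.05393237 -0.25384011 -0.96574142]
0.09 plate R (np.float64(284.62646093929243), np.float64(146.92212912568755)) (np.float64(285.56472497989114), np.float64(136.0455227326239)) plateL (np.float64(217.19897418876462), np.float64(138.94925667756596)) carriage (np.float64(250.34986805728352), np.float64(141.7955808931643))
0.1 plate R (np.float64(284.72698209039777), np.float64(143.3661131604685)) (np.float64(285.6637648458823), np.float64(132.65678867376823)) plateL (np.float64(216.94269935284916), np.float64(135.5306042424107)) carriage (np.float64(250.26489913709642), np.float64(138.32534290379334))
0.11 plate R (np.float64(284.82861365765876), np.float64(139.77081533731183)) (np.float64(285.76382971593165), np.float64(129.23298322090903)) plateL (np.float64(216.6837367668658), np.float64(132.07609778638852)) carriage (np.float64(250.17902159727274), np.float64(134.8179957411663))
0.12 plate R (np.float64(284.931374142737), np.float64(136.13558114516576)) (np.float64(285.8649355850878), np.float64(125.77355908972237)) plateL (np.float64(216.42204392518641), np.float64(128.5851702933549)) carriage (np.float64(250.09222078490865), np.float64(131.27294096218495))
0.13 plate R (np.float64(285.03528246062075), np.float64(132.4597414512246)) (np.float64(285.9670987829402), np.float64(122.27795754928053)) plateL (np.float64(216.1575774211549), np.float64(125.05724272764427)) carriage (np.float64(250.0044817303295), np.float64(127.68956718643945))
0.14 plate R (np.float64(285.1403579512316), np.float64(128.74261209032397)) (np.float64(286.07033598241156), np.float64(118.74560812121757)) plateL (np.float64(215.8902929230856), np.float64(121.49172371388802)) carriage (np.float64(249.91578913848372), np.float64(124.06724974470558))
```

View pics/d4_big.png

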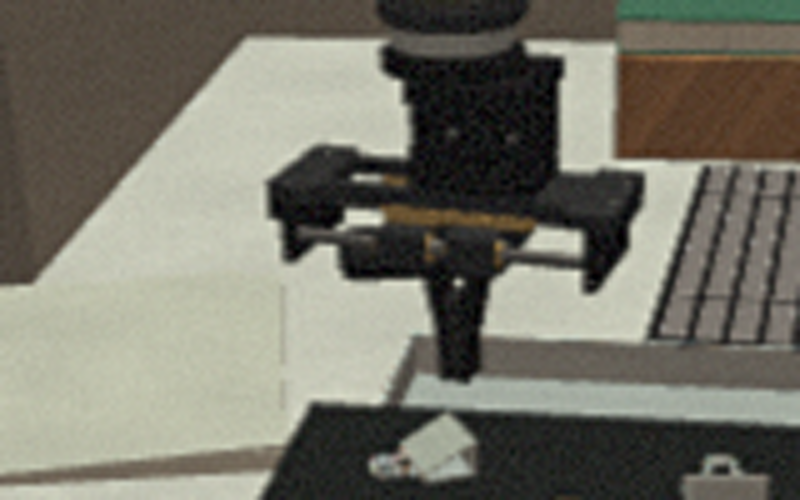

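Request:
{"method": "drive_tool", "body": {"increments": [[[-0.4, 0, 0], [0, 0, 0]], [[0, 0.5, 0], [0, 0, 0]], [[0, 0.7, 0], [0, 0, 0]], [[0, 0.7, 0], [0, 0, 0]], [[0, 0.6, 0], [0, 0, 0]], [[0, 0.25, 0], [0, 0, 0]], [[0.4, 0, 0], [0, 0, 0]], [[0.3, 0, 0], [0, 0, 0]], [[0, 0, 0], [0, 0, 0]], [[0, 0, 0], [0, 0, 0]]]}}

```text
time_s: 6.95
tool_pos: [0.6241, -0.0966, 0.0274]
tool_rot: [-144.3, 89.9, -156.5]
force: [-0.4, -0.0, 0.1]
grip_width: 0.0003
```

```bash
python3 - <<'E'
from h import *
go([.624,-.095,.015],-12)
snap('side','d5');snap('scene','s5');snap('wrist','w5')
big('d5',190,90,310,180,6)
E
```

```text
t 6.95 p [ 0.6241 -0.0966  0.0274] q [-21.7  26.8  35.5  97.4 -17.3  61.5   7.2] F [-0.4 -0.   0.1] w 0.0003
[[-0.002  0.21   0.978]
 [-0.001  0.978 -0.21 ]
 [-1.    -0.001 -0.002]]
rotvec deg [-0.13 -0.09  0.06] scaled [-0.001  -0.0008  0.0005] shift(before) scaled [ 0.311  0.038 -0.01 ] after [ 0.311  0.038 -0.01 ]
```

View pics/d5_big.png

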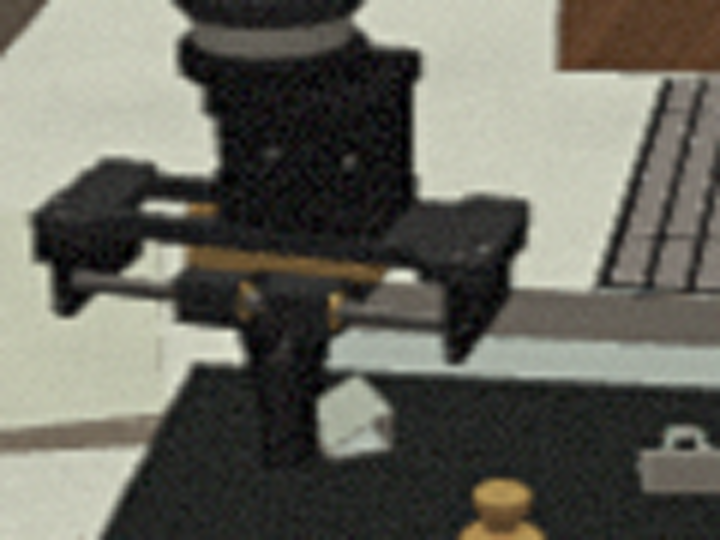

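Request:
{"method": "drive_tool", "body": {"increments": [[[0.1, 0, 0], [0, 0, 0]], [[0.05, 0, 0], [0, 0, 0]], [[0.05, 0, 0], [0, 0, 0]], [[0, 0, 0], [0, 0, 0]]]}}

```text
time_s: 7.5
tool_pos: [0.6249, -0.0945, 0.0199]
tool_rot: [-179.2, 90.0, 168.8]
force: [-0.4, 0.3, -0.3]
grip_width: 0.0006
```

Request:
{"method": "drive_tool", "body": {"increments": [[[0.05, 0, 0], [0, 0, 0]], [[0, 0, 0], [0, 0, 0]]]}}

```text
time_s: 7.7
tool_pos: [0.625, -0.0946, 0.018]
tool_rot: [-178.7, 90.0, 169.3]
force: [-0.4, -0.3, -1.3]
grip_width: 0.0005
```

Request:
{"method": "drive_tool", "body": {"increments": [[[0.05, 0, 0], [0, 0, 0]], [[0, 0, 0], [0, 0, 0]]]}}

```text
time_s: 7.9
tool_pos: [0.625, -0.0946, 0.016]
tool_rot: [178.9, 90.0, 166.9]
force: [0.4, 0.7, -0.5]
grip_width: 0.0004
```

Request:
{"method": "drive_tool", "body": {"increments": [[[0.05, 0, 0], [0, 0, 0]], [[0, 0, 0], [0, 0, 0]]]}}

```text
time_s: 8.1
tool_pos: [0.625, -0.0946, 0.014]
tool_rot: [-179.7, 90.0, 168.3]
force: [0.2, 0.5, -0.3]
grip_width: 0.0002
```

Request:
{"method": "drive_tool", "body": {"increments": [[[0.05, 0, 0], [0, 0, 0]], [[0, 0, 0], [0, 0, 0]]]}}

```text
time_s: 8.3
tool_pos: [0.625, -0.0946, 0.012]
tool_rot: [179.4, 90.0, 167.4]
force: [0.6, 0.5, 1.2]
grip_width: 0.0003
```

Request:
{"method": "drive_tool", "body": {"increments": [[[0.04, 0, 0], [0, 0, 0]], [[0, 0, 0], [0, 0, 0]]]}}

```text
time_s: 8.5
tool_pos: [0.625, -0.0946, 0.0104]
tool_rot: [176.0, 90.0, 164.0]
force: [-0.2, -0.5, -0.4]
grip_width: 0.0005
```

```bash
python3 - <<'E'
from h import *
snap('side','d6'); snap('scene','s6'); st()
for z in [.01,.036,.04,.045]: print(px('d6',[.625,-.0946,z]),px('d6',[.627,-.08,z]))
big('d6',190,90,310,180,6)
big('s6',190,170,310,260,6)
E
```

```text
t 8.6 p [ 0.6251 -0.0947  0.0106] q [-21.3  27.9  35.   98.  -18.1  59.8   7.7] F [-0.4  0.5  0.7] w 0.0002
(np.float64(238.88460777809303), np.float64(181.67745418690777)) (np.float64(237.31695321775962), np.float64(184.40821096316145))
(np.float64(238.49233277526918), np.float64(172.92016000211834)) (np.float64(236.89678602517898), np.float64(175.57468024129807))
(np.float64(238.43098516975655), np.float64(171.5506130640291)) (np.float64(236.8310622204961), np.float64(174.19291303511045))
(np.float64(238.35391932633294), np.float64(169.83016629173568)) (np.float64(236.748493496782), np.float64(172.45700083046202))
```

View pics/d6_big.png

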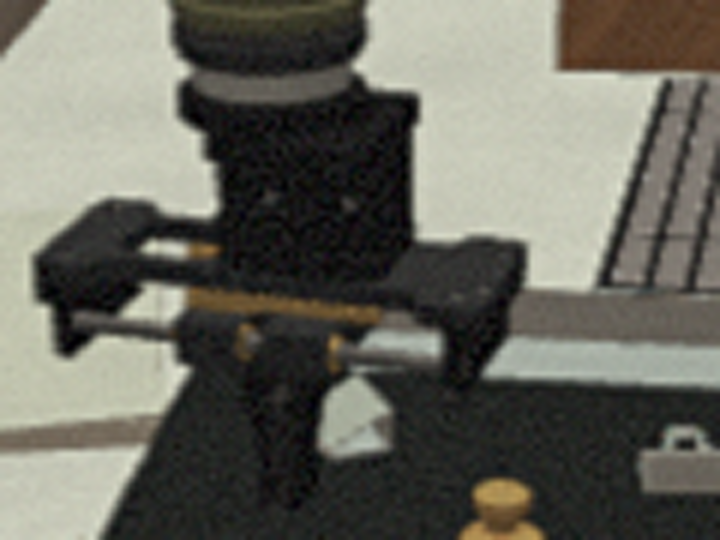

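Request:
{"method": "drive_tool", "body": {"increments": [[[0.02, -0.2, 0], [0, 0, 0]], [[0, -0.2, 0], [0, 0, 0]], [[0, -0.2, 0], [0, 0, 0]], [[0, -0.2, 0], [0, 0, 0]], [[0, -0.2, 0], [0, 0, 0]], [[0, -0.2, 0], [0, 0, 0]], [[0, -0.2, 0], [0, 0, 0]], [[0, -0.2, 0], [0, 0, 0]]]}}

```text
time_s: 9.4
tool_pos: [0.6117, -0.1579, 0.0099]
tool_rot: [53.7, 90.0, 41.8]
force: [-0.2, 0.1, -0.5]
grip_width: 0.0009
```

```bash
python3 - <<'E'
from h import *
go([.60,-.27,.0100],-12)
snap('scene','s7');snap('side','d7')
big('s7',130,200,280,320,5)
big('d7',190,100,310,190,6)
E
```

```text
t 9.4 p [ 0.6117 -0.1579  0.0099] q [-16.1  28.1  35.8  98.1 -18.6  59.8  14. ] F [-0.2  0.1 -0.5] w 0.0009
[[ 0.     0.208  0.978]
 [ 0.     0.978 -0.208]
 [-1.     0.     0.   ]]
rotvec deg [ 0.02  0.   -0.01] scaled [ 0.0002  0.     -0.    ] shift(before) scaled [-0.003 -2.802  0.294] after [-0.003 -2.802  0.295]
```

View pics/s7_big.png

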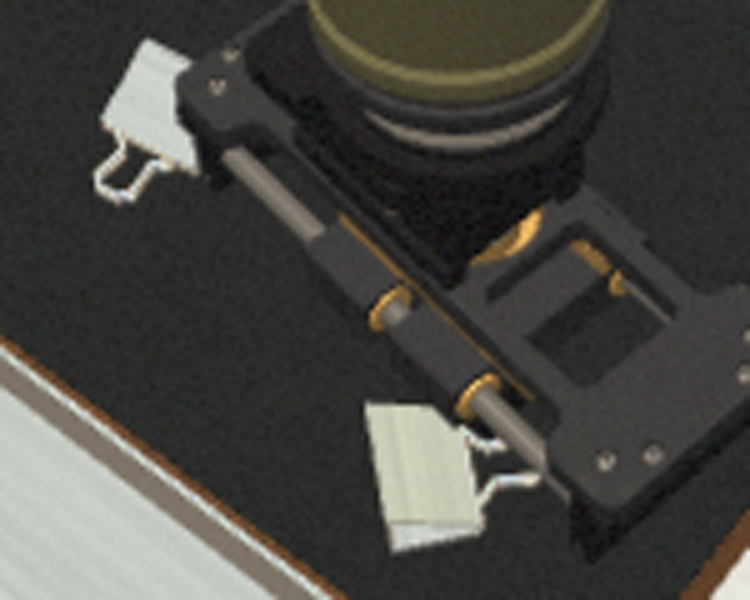

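View pics/d7_big.png

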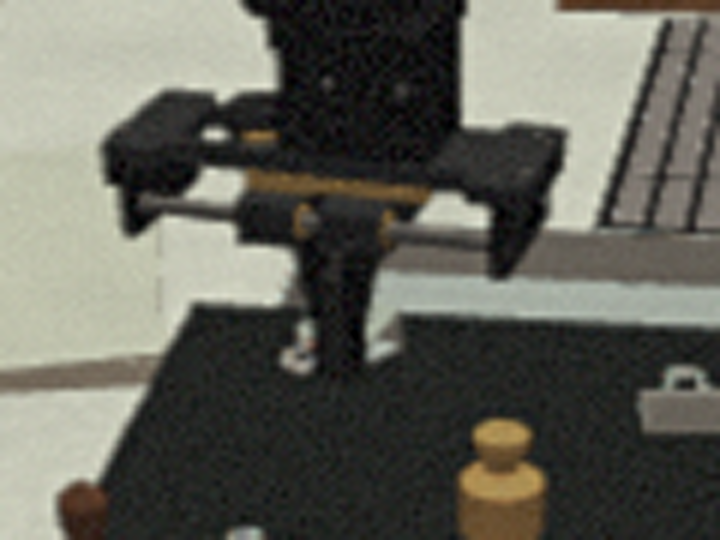

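Request:
{"method": "drive_tool", "body": {"increments": [[[0, -0.2, 0], [0, 0, 0]], [[0, -0.2, 0], [0, 0, 0]], [[0, -0.2, 0], [0, 0, 0]], [[0, -0.2, 0], [0, 0, 0]], [[0, -0.2, 0], [0, 0, 0]], [[0, -0.2, 0], [0, 0, 0]]]}}

```text
time_s: 10.1
tool_pos: [0.6017, -0.205, 0.0099]
tool_rot: [12.1, 90.0, 0.1]
force: [-0.6, 0.3, -0.1]
grip_width: 0.0006
```

```bash
python3 - <<'E'
from h import *
go([.59,-.285,.0100],-12)
snap('scene','s8')
big('s8',100,230,260,350,5)
E
```

```text
t 10.1 p [ 0.6017 -0.205   0.0099] q [-12.   28.7  36.3  97.6 -19.1  60.1  18.6] F [-0.6  0.3 -0.1] w 0.0006
[[ 0.     0.208  0.978]
 [ 0.     0.978 -0.208]
 [-1.     0.     0.   ]]
rotvec deg [ 0.01  0.   -0.  ] scaled [ 0.0001  0.     -0.    ] shift(before) scaled [-0.003 -2.017  0.128] after [-0.003 -2.017  0.129]
```

View pics/s8_big.png

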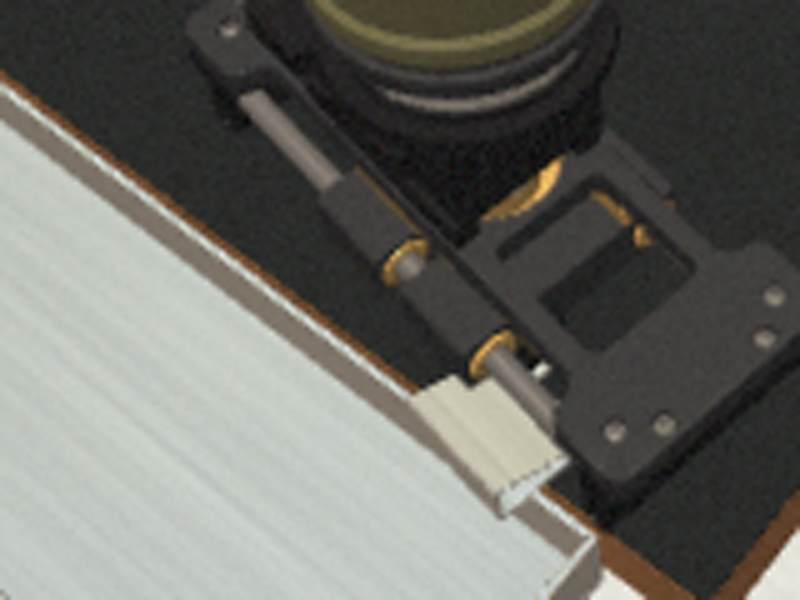

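```bash
python3 - <<'E'
from h import *
f=lambda u,v,z:w('s8',100+u/5,230+v/5,z).round(4)
print('back top L',f(415,398,.056),'back top R',f(500,492,.056),'jaw R',f(566,460,.042),'handle',f(542,370,.04),'traycorner out',f(597,540,.032),f(590,537,.032))
snap('wrist','w8');snap('side','d8');big('d8',190,90,310,180,6)
E
```

```text
back top L [ 0.5929 -0.2417  0.056 ] back top R [ 0.6317 -0.2499  0.056 ] jaw R [ 0.6368 -0.227   0.042 ] handle [ 0.6124 -0.2076  0.04  ] traycorner out [ 0.6563 -0.2381  0.032 ] [ 0.654  -0.2386  0.032 ]
```

View pics/d8_big.png

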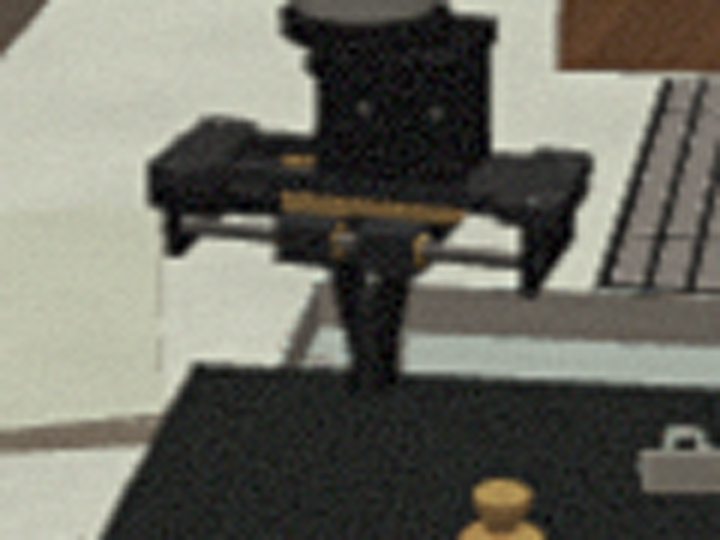

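Request:
{"method": "drive_tool", "body": {"increments": [[[0, -0.2, 0.04], [0, 0, 0]], [[0, -0.2, 0.04], [0, 0, 0]], [[0, -0.2, 0.04], [0, 0, 0]]]}}

```text
time_s: 10.55
tool_pos: [0.6017, -0.2294, 0.0099]
tool_rot: [-42.2, 90.0, -54.2]
force: [-0.3, 0.3, 0.4]
grip_width: 0.0006
```

```bash
python3 - <<'E'
from h import *
go([.59,-.285,.0100],-12)
snap('scene','s9')
big('s9',100,230,260,350,5)
E
```

```text
t 10.55 p [ 0.6017 -0.2294  0.0099] q [ -9.6  29.7  36.3  96.3 -19.7  60.5  21. ] F [-0.3  0.3  0.4] w 0.0006
[[ 0.     0.207  0.978]
 [-0.     0.978 -0.207]
 [-1.    -0.     0.   ]]
rotvec deg [0.04 0.01 0.01] scaled [0.0003 0.0001 0.0001] shift(before) scaled [-0.002 -1.42   0.002] after [-0.003 -1.42   0.003]
```

View pics/s9_big.png

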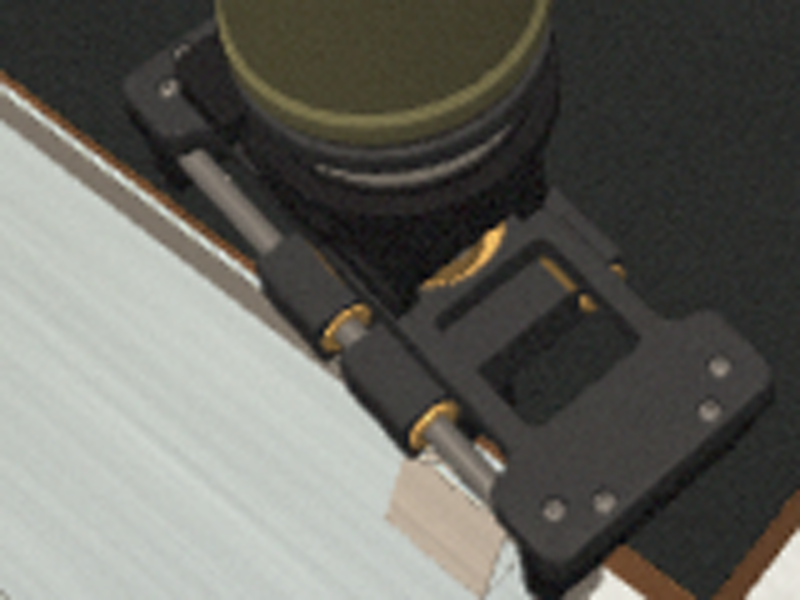

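Request:
{"method": "drive_tool", "body": {"increments": [[[0, -0.2, 0.04], [0, 0, 0]], [[0, -0.2, 0.04], [0, 0, 0]], [[0, -0.2, 0.04], [0, 0, 0]], [[0, -0.2, 0.04], [0, 0, 0]], [[0, 0, 0], [0, 0, 0]]]}}

```text
time_s: 11.1
tool_pos: [0.6007, -0.2636, 0.01]
tool_rot: [-79.6, 89.9, -91.7]
force: [-0.4, -0.7, 0.0]
grip_width: 0.0002
```

```bash
python3 - <<'E'
from h import *
st()
snap('scene','s10')
big('s10',80,230,240,350,5)
E
```

```text
t 11.1 p [ 0.6007 -0.2636  0.01  ] q [ -6.4  31.1  36.4  94.4 -20.4  61.2  23.9] F [-0.4 -0.7  0. ] w 0.0002
```

View pics/s10_big.png

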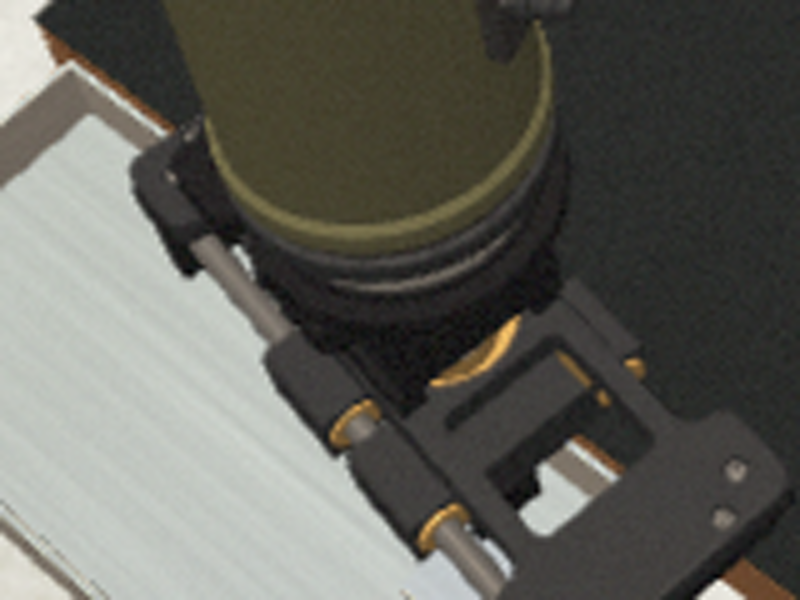

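Request:
{"method": "drive_tool", "body": {"increments": [[[-0.7, 0, 0], [0, 0, 0]], [[-0.8, 0, 0], [0, 0, 0]], [[-0.5, 0, 0], [0, 0, 0]], [[0, 0.6, 0], [0, 0, 0]], [[0, 0, 0], [0, 0, 0]]]}}

```text
time_s: 11.65
tool_pos: [0.6082, -0.2334, 0.0904]
tool_rot: [69.0, 89.8, 57.4]
force: [0.5, 0.9, -0.5]
grip_width: 0.0005
```

```bash
python3 - <<'E'
from h import *
go([.457,-.085,.09],-2)
snap('scene','s11')
big('s11',30,220,230,370,4)
E
```

```text
t 11.65 p [ 0.6082 -0.2334  0.0904] q [-10.4  25.7  38.1  91.4 -16.9  68.7  19.4] F [ 0.5  0.9 -0.5] w 0.0005
[[ 0.002  0.202  0.979]
 [ 0.003  0.979 -0.202]
 [-1.     0.004  0.001]]
rotvec deg [-9.68  0.09 -0.19] scaled [-0.0807  0.0008 -0.0016] shift(before) scaled [ 0.014  2.868 -4.454] after [ 0.01   3.576 -3.908]
```

View pics/s11_big.png

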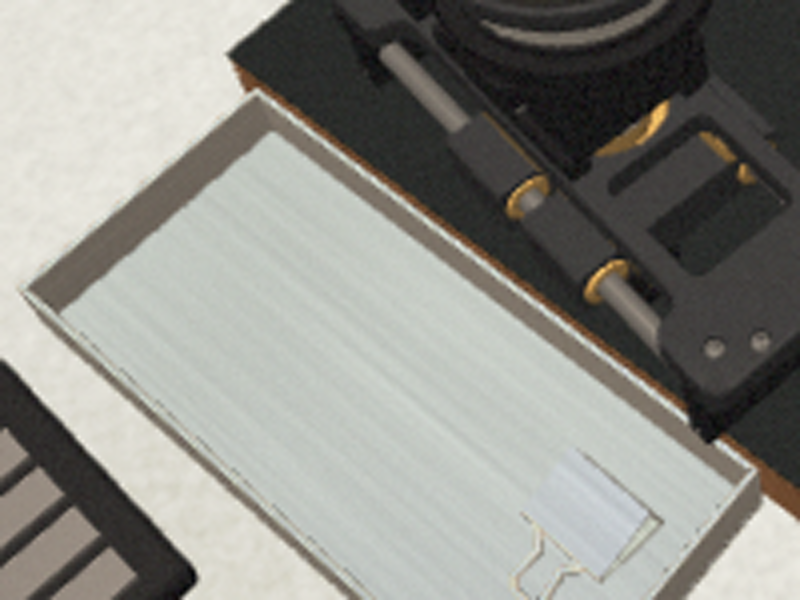

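Request:
{"method": "drive_tool", "body": {"increments": [[[0, 0, 0], [-0.04, 0, 0]], [[0, 0, 0], [-0.04, 0, 0]], [[0, 0.36, -0.39], [0, 0, 0]], [[0, 0.6, -0.66], [0, 0, 0]], [[0, 0.6, -0.66], [0, 0, 0]], [[0, 0.6, -0.66], [0, 0, 0]], [[0, 0.6, -0.66], [0, 0, 0]], [[0, 0.6, -0.66], [0, 0, 0]], [[0, 0.22, -0.22], [0, 0, 0]], [[0, 0, 0], [0, 0, 0]]]}}

```text
time_s: 12.7
tool_pos: [0.4543, -0.0871, 0.0892]
tool_rot: [134.9, 89.9, 132.6]
force: [0.1, 0.6, 0.6]
grip_width: 0.0006
```

```bash
python3 - <<'E'
from h import *
go([.458,-.085,.0105],-2)
snap('scene','s12');snap('wrist','w12')
E
```

```text
t 12.7 p [ 0.4543 -0.0871  0.0892] q [-26.7  -0.7  34.5 117.3   0.3  63.3   5.4] F [0.1 0.6 0.6] w 0.0006
[[-0.001  0.039  0.999]
 [ 0.001  0.999 -0.039]
 [-1.     0.001 -0.001]]
rotvec deg [-0.23 -0.08 -0.08] scaled [-0.0019 -0.0006 -0.0006] shift(before) scaled [1.968 0.054 0.093] after [1.968 0.057 0.091]
```

View pics/s12.png

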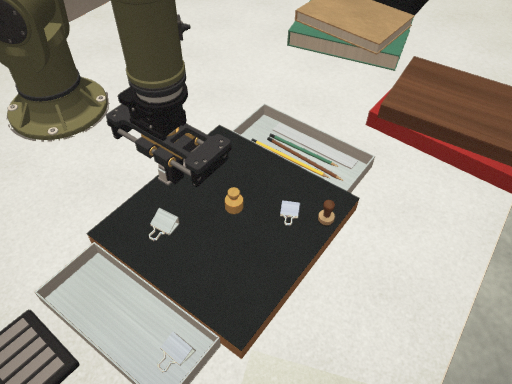

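View pics/w12.png

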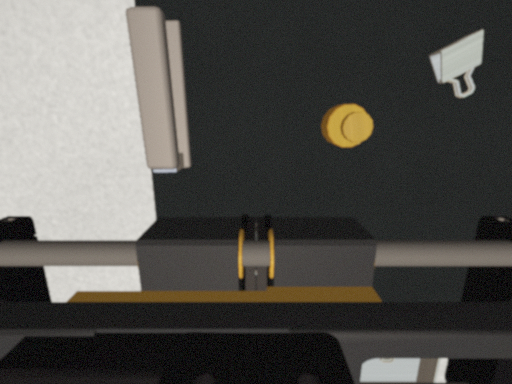

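Request:
{"method": "drive_tool", "body": {"increments": [[[0, 0.05, 0.09], [0, 0, 0]], [[0.5, 0, 0], [0, 0, 0]], [[0.6, 0, 0], [0, 0, 0]], [[0.5, 0, 0], [0, 0, 0]], [[0.25, 0, 0], [0, 0, 0]], [[0, 0, 0], [0, 0, 0]]]}}

```text
time_s: 13.4
tool_pos: [0.4588, -0.0873, 0.0146]
tool_rot: [-153.9, 89.8, -156.4]
force: [-0.5, -0.1, 0.4]
grip_width: 0.0007
```

```bash
python3 - <<'E'
from h import *
go([.458,-.085,.0105],-2)
snap('side','d13')
big('d13',260,110,380,200,6)
E
```

```text
t 13.4 p [ 0.4588 -0.0873  0.0146] q [-25.6   6.8  35.  120.7  -4.7  53.9   9.5] F [-0.5 -0.1  0.4] w 0.0007
[[-0.003  0.043  0.999]
 [-0.001  0.999 -0.043]
 [-1.    -0.001 -0.003]]
rotvec deg [-0.44 -0.17  0.08] scaled [-0.0037 -0.0014  0.0007] shift(before) scaled [ 0.101  0.057 -0.022] after [ 0.101  0.057 -0.022]
```

View pics/d13_big.png

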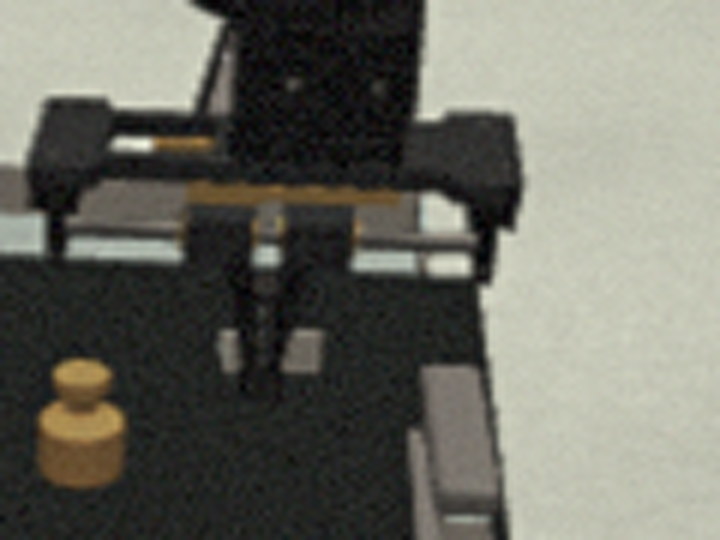

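Request:
{"method": "drive_tool", "body": {"increments": [[[0.1, 0, -0.08], [0, 0, 0]], [[0, 0, 0], [0, 0, 0]], [[0, -0.2, 0], [0, 0, 0]], [[0, -0.2, 0], [0, 0, 0]], [[0, -0.2, 0], [0, 0, 0]], [[0, -0.2, 0], [0, 0, 0]], [[0, -0.2, 0], [0, 0, 0]], [[0, -0.2, 0], [0, 0, 0]], [[0, -0.2, 0], [0, 0, 0]]]}}

```text
time_s: 14.35
tool_pos: [0.454, -0.143, 0.0118]
tool_rot: [143.8, 90.0, 141.4]
force: [-0.3, -0.4, 1.0]
grip_width: 0.0006
```

```bash
python3 - <<'E'
from h import *
go([.453,-.28,.0105],-2)
snap('scene','s14');big('s14',60,170,220,290,5)
E
```

```text
t 14.35 p [ 0.454  -0.143   0.0118] q [-20.9   8.4  37.6 119.9  -6.3  53.6  17.8] F [-0.3 -0.4  1. ] w 0.0006
[[-0.     0.042  0.999]
 [ 0.     0.999 -0.042]
 [-1.     0.    -0.   ]]
rotvec deg [-0.39 -0.   -0.  ] scaled [-0.0032 -0.     -0.    ] shift(before) scaled [ 0.033 -3.423  0.118] after [ 0.033 -3.424  0.095]
```

View pics/s14_big.png

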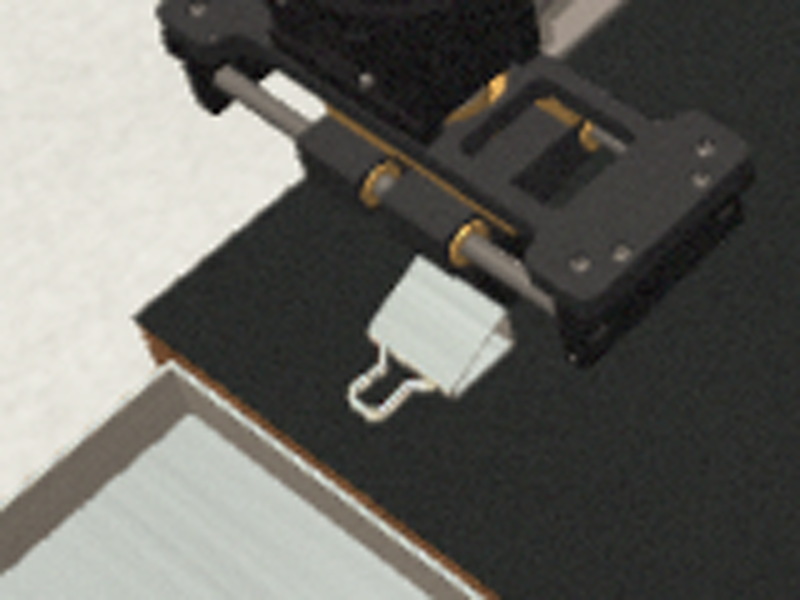

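Request:
{"method": "drive_tool", "body": {"increments": [[[0.02, -0.2, 0], [0, 0, 0]], [[0, -0.2, 0], [0, 0, 0]], [[0, -0.2, 0], [0, 0, 0]], [[0, -0.2, 0], [0, 0, 0]], [[0, -0.2, 0], [0, 0, 0]], [[0, -0.2, 0], [0, 0, 0]], [[0, -0.2, 0], [0, 0, 0]], [[0, -0.2, 0], [0, 0, 0]]]}}

```text
time_s: 15.2
tool_pos: [0.4514, -0.2069, 0.0111]
tool_rot: [23.0, 90.0, 20.7]
force: [-0.7, -0.1, -0.3]
grip_width: 0.0005
```

```bash
python3 - <<'E'
from h import *
go([.453,-.27,.0105],-2)
snap('scene','s15');big('s15',60,200,220,320,5)
E
```

```text
t 15.2 p [ 0.4514 -0.2069  0.0111] q [-14.9  11.6  39.8 117.3  -9.2  54.1  27.4] F [-0.7 -0.1 -0.3] w 0.0005
[[ 0.     0.041  0.999]
 [ 0.     0.999 -0.041]
 [-1.     0.     0.   ]]
rotvec deg [-0.38  0.01 -0.  ] scaled [-0.0031  0.0001 -0.    ] shift(before) scaled [ 0.015 -1.575  0.104] after [ 0.015 -1.576  0.094]
```

View pics/s15_big.png

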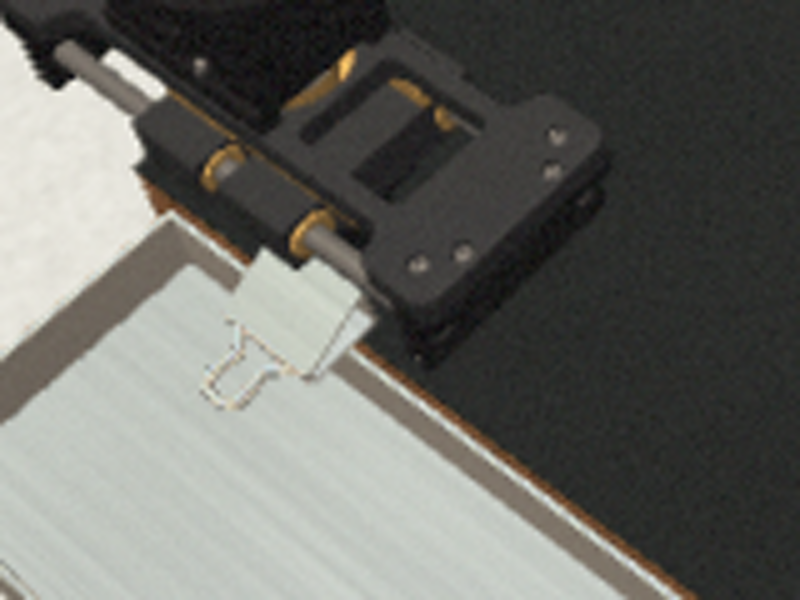

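Request:
{"method": "drive_tool", "body": {"increments": [[[0, -0.2, 0], [0, 0, 0]], [[0, -0.2, 0], [0, 0, 0]], [[0, -0.2, 0], [0, 0, 0]], [[0, -0.2, 0], [0, 0, 0]], [[0, -0.2, 0], [0, 0, 0]], [[0, -0.2, 0], [0, 0, 0]], [[0, -0.2, 0], [0, 0, 0]], [[0, 0, 0], [0, 0, 0]]]}}

```text
time_s: 16.05
tool_pos: [0.4488, -0.2637, 0.0112]
tool_rot: [-82.0, 89.9, -84.5]
force: [0.0, 0.2, -0.8]
grip_width: 0.0005
```

Request:
{"method": "drive_tool", "body": {"increments": [[[-0.7, 0, 0], [0, 0, 0]], [[-0.8, 0, 0], [0, 0, 0]], [[-0.7, 0, 0], [0, 0, 0]], [[0, 0.8, 0.4], [0, 0, 0]], [[0, 0.8, 0.8], [0, 0, 0]], [[0, 0.4, 0.3], [0, 0, 0]], [[0, 0, 0], [0, 0, 0]]]}}

```text
time_s: 16.75
tool_pos: [0.5144, -0.1808, 0.0987]
tool_rot: [101.3, 90.0, 99.3]
force: [-0.8, -0.7, -0.7]
grip_width: 0.0002
```

```bash
python3 - <<'E'
from h import *
go([.621,.065,.1],-2)
snap('scene','s16')
E
```

```text
t 16.75 p [ 0.5144 -0.1808  0.0987] q [-18.   11.   38.6 106.2  -7.6  65.3  21.2] F [-0.8 -0.7 -0.7] w 0.0002
[[-0.     0.035  0.999]
 [ 0.001  0.999 -0.035]
 [-1.     0.001 -0.   ]]
rotvec deg [-0.   -0.01 -0.04] scaled [-0.     -0.0001 -0.0004] shift(before) scaled [-0.028  6.235  2.45 ] after [-0.032  6.235  2.45 ]
```

View pics/s16.png

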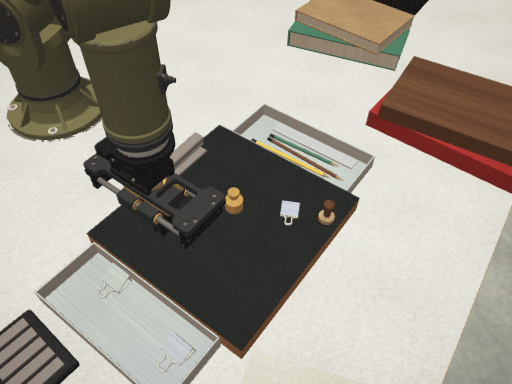

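Request:
{"method": "drive_tool", "body": {"increments": [[[0, 0.4, 0.3], [0, 0, 0]], [[0, 0.8, 0.3], [0, 0, 0]], [[0, 0.8, 0.3], [0, 0, 0]], [[0, 0.8, 0.3], [0, 0, 0]], [[0, 0.8, 0.3], [0, 0, 0]], [[0, 0.8, 0.3], [0, 0, 0]], [[0, 0.8, 0.3], [0, 0, 0]], [[0, 0.6, 0.3], [0, 0, 0]], [[0, 0.26, 0.1], [0, 0, 0]], [[0, 0, 0], [0, 0, 0]]]}}

```text
time_s: 17.8
tool_pos: [0.6223, 0.0543, 0.0986]
tool_rot: [-159.0, 90.0, -161.3]
force: [-0.8, -0.3, 0.0]
grip_width: 0.0005
```

```bash
python3 - <<'E'
from h import *
go([.623,.06,.0105],-2)
snap('scene','s17');snap('side','d17')
E
```

```text
t 17.8 p [0.6223 0.0543 0.0986] q [-32.   20.5  30.4  94.7 -11.   67.8  -1.3] F [-0.8 -0.3  0. ] w 0.0005
[[-0.001  0.04   0.999]
 [-0.     0.999 -0.04 ]
 [-1.    -0.    -0.001]]
rotvec deg [-0.28 -0.04  0.01] scaled [-0.0023 -0.0003  0.0001] shift(before) scaled [2.203 0.143 0.014] after [2.203 0.142 0.013]
```

View pics/s17.png

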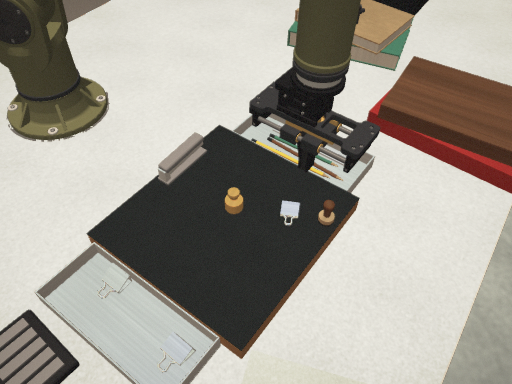

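View pics/d17.png

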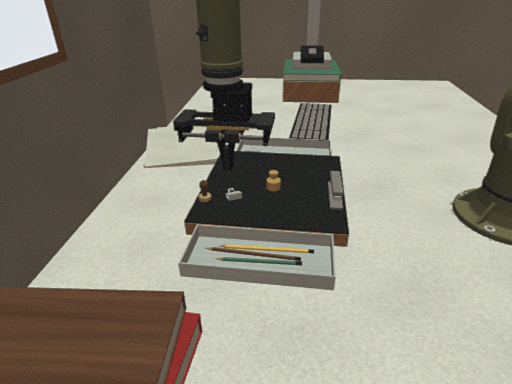

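Request:
{"method": "drive_tool", "body": {"increments": [[[0, 0.14, 0.02], [0, 0, 0]], [[0.4, 0, 0], [0, 0, 0]], [[0.5, 0, 0], [0, 0, 0]], [[0.4, 0, 0], [0, 0, 0]], [[0.2, 0, 0], [0, 0, 0]], [[0, 0, 0], [0, 0, 0]]]}}

```text
time_s: 18.5
tool_pos: [0.622, 0.0584, 0.0372]
tool_rot: [-163.4, 89.8, -165.8]
force: [-0.1, -0.9, 0.7]
grip_width: 0.0004
```

```bash
python3 - <<'E'
from h import *
go([.623,.06,.0105],-2)
snap('scene','s18');snap('side','d18')
big('s18',220,100,380,220,5); big('d18',160,120,280,210,6)
E
```

```text
t 18.5 p [0.622  0.0584 0.0372] q [-31.3  24.1  29.3  97.7 -13.1  61.7  -0.3] F [-0.1 -0.9  0.7] w 0.0004
[[-0.003  0.042  0.999]
 [-0.001  0.999 -0.042]
 [-1.    -0.001 -0.003]]
rotvec deg [-0.41 -0.17  0.05] scaled [-0.0034 -0.0014  0.0004] shift(before) scaled [0.667 0.042 0.026] after [0.667 0.041 0.024]
```

View pics/s18_big.png

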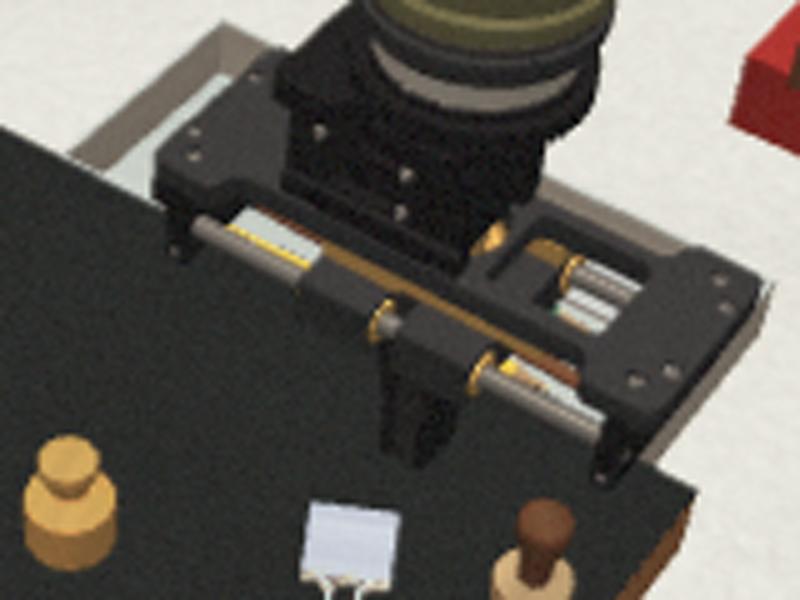

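View pics/d18_big.png

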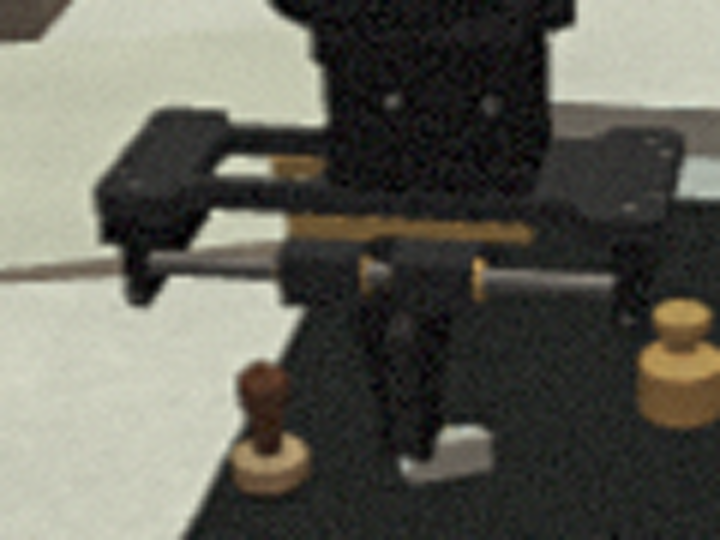

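```bash
python3 - <<'E'
from h import *
from scipy.optimize import least_squares
for z in [.037,.06,.066,.07]:
  print(z,[ (np.array(px(f,[.622,.058,z]))-o)*s for f,o,s in [('s18',(220,100),5),('d18',(160,120),6)]])
# tip centre from both cams, s crop / d crop
S=np.array([220+420/5,100+452/5]); D=np.array([160+412/6,120+452/6])
r=least_squares(lambda X:np.r_[np.array(px('s18',X))-S,np.array(px('d18',X))-D],[.62,.05,.06]); print(r.x,r.fun)
c=np.load('pics/d18.npz');print('side cam',-c['R'].T@c['t']); c=np.load('pics/s18.npz');print('scene cam',-c['R'].T@c['t'])
# earlier d4/s?, d5/s5
print([px('d18',[.631,.036,.052]),px('d18',[.603,.022,.052])])
E
```

```text
0.037 [array([407.31783189, 492.49314485]), array([419.91484049, 508.28951349])]
0.06 [array([413.32281702, 452.01103978]), array([416.66434253, 455.55397739])]
0.066 [array([414.93246542, 441.15972974]), array([415.80038574, 441.53728671])]
0.07 [array([416.01579124, 433.85657931]), array([415.22065701, 432.13186464])]
[0.62413236 0.05819705 0.06141893] [-0.18463557 -0.0643629  -0.23252954  0.0485054 ]
side cam [0.48836776 0.7272939  0.47779009]
scene cam [ 0.83801402 -0.42914397  0.66796192]
[(np.float64(227.29573181560409), np.float64(193.68230849685426)), (np.float64(240.43435495274704), np.float64(191.00855526675315))]
```

Request:
{"method": "drive_tool", "body": {"increments": [[[0.4, 0, 0], [0, 0, 0]], [[0.26, 0, 0], [0, 0, 0]], [[0, 0, 0], [0, 0, 0]], [[0, -0.2, 0], [0, 0, 0]], [[0, -0.2, 0], [0, 0, 0]], [[0, -0.2, 0], [0, 0, 0]], [[0, -0.2, 0], [0, 0, 0]], [[0, -0.2, 0], [0, 0, 0]], [[0, -0.2, 0], [0, 0, 0]], [[0, 0, 0], [0, 0, 0]]]}}

```text
time_s: 19.6
tool_pos: [0.6213, 0.0088, 0.0128]
tool_rot: [-69.5, 90.0, -72.0]
force: [0.0, 0.1, -0.5]
grip_width: 0.0006
```

```bash
python3 - <<'E'
from h import *
go([.615,-.03,.0105],-2)
snap('scene','s19')
big('s19',220,130,360,235,5.7)
E
```

```text
t 19.6 p [0.6213 0.0088 0.0128] q [-27.2  25.4  29.7  99.4 -14.3  58.9   5. ] F [ 0.   0.1 -0.5] w 0.0006
[[ 0.     0.044  0.999]
 [-0.001  0.999 -0.044]
 [-1.    -0.001  0.   ]]
rotvec deg [-0.51  0.02  0.05] scaled [-0.0043  0.0001  0.0004] shift(before) scaled [ 0.059 -0.975 -0.116] after [ 0.059 -0.974 -0.124]
```

View pics/s19_big.png

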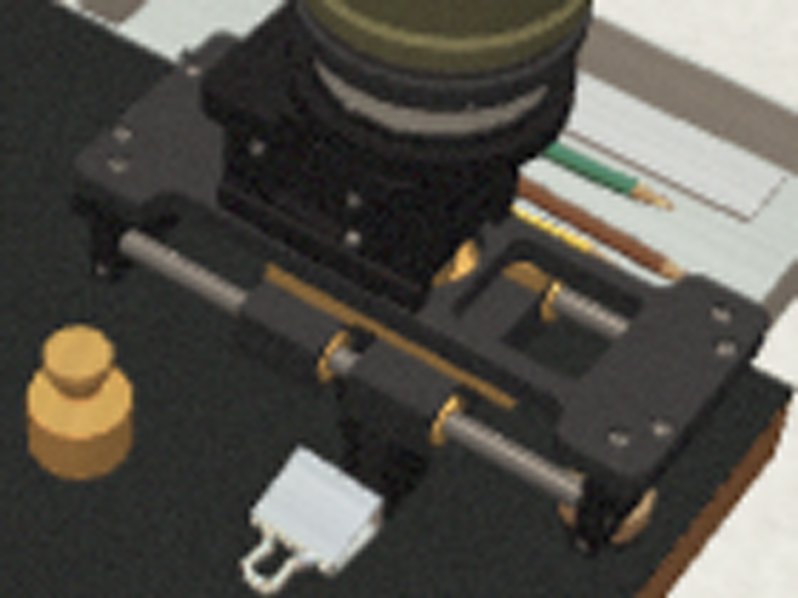

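```bash
python3 - <<'E'
from h import *
f=lambda u,v,z:w('s19',220+u/5.7,130+v/5.7,z).round(4)
print(f(300,448,.052),f(382,500,.052),f(252,515,.042),f(335,572,.042),'tip',f(262,588,.039))
E
```

```text
[ 0.597  -0.0031  0.052 ] [ 0.6285 -0.0057  0.052 ] [ 0.5952 -0.0269  0.042 ] [ 0.6278 -0.0304  0.042 ] tip [ 0.6117 -0.0462  0.039 ]
```

Request:
{"method": "drive_tool", "body": {"increments": [[[0, 0.1, 0], [0, 0, 0]], [[0.04, 0, -0.23], [0, 0, 0]], [[0, -0.15, 0], [0, 0, 0]], [[0, -0.2, 0], [0, 0, 0]], [[0, -0.2, 0], [0.0125, 0, 0]], [[0, -0.2, 0], [0.0125, 0, 0]], [[0, -0.2, 0], [0.0125, 0, 0]], [[0, -0.2, 0], [0.0125, 0, 0]], [[0, -0.2, 0], [0.0125, 0, 0]], [[0, -0.2, 0], [0.0125, 0, 0]]]}}

```text
time_s: 20.65
tool_pos: [0.6066, -0.0471, 0.0111]
tool_rot: [16.9, 90.0, 5.4]
force: [0.4, 0.3, 0.2]
grip_width: 0.0007
```

```bash
python3 - <<'E'
from h import *
go([.58,-.26,.0105],-11)
snap('scene','s20')
big('s20',180,150,320,255,5.7)
E
```

```text
t 20.65 p [ 0.6066 -0.0471  0.0111] q [-24.6  24.6  32.6 101.5 -15.2  58.3   2.2] F [0.4 0.3 0.2] w 0.0007
[[ 0.    0.2   0.98]
 [ 0.    0.98 -0.2 ]
 [-1.    0.    0.  ]]
rotvec deg [-0.51  0.01 -0.  ] scaled [-0.0043  0.0001 -0.    ] shift(before) scaled [ 0.014 -5.348  0.411] after [ 0.014 -5.352  0.363]
```

View pics/s20_big.png

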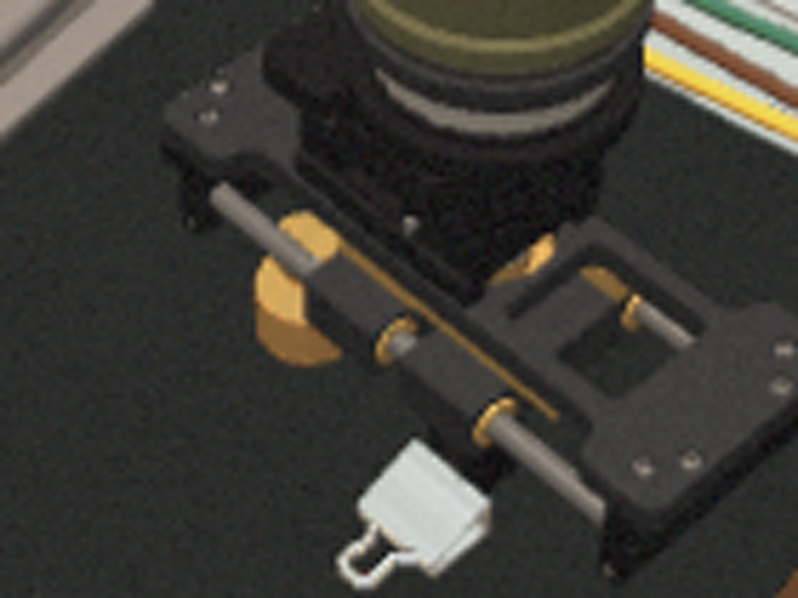

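```bash
python3 - <<'E'
from h import *
f=lambda u,v,z:w('s20',180+u/5.7,150+v/5.7,z)
p,R=st()
for a in [(418,438,.052),(490,495,.052),(362,500,.042),(435,572,.042)]: print((R.T@(f(*a)-p)).round(4))
E
```

```text
t 20.7 p [ 0.6062 -0.0491  0.0111] q [-24.5  24.5  32.7 101.5 -15.2  58.3   2.1] F [-0.4 -1.8  0. ] w 0.0004
[-0.0409 -0.0093 -0.0131]
[-0.0409 -0.0083  0.0164]
[-0.0308 -0.0322 -0.0133]
[-0.0308 -0.0341  0.02  ]
```

Request:
{"method": "drive_tool", "body": {"increments": [[[0, -0.2, 0], [0, 0, 0]], [[0, -0.2, 0], [0, 0, 0]], [[0, -0.2, 0], [0, 0, 0]], [[0, -0.2, 0], [0, 0, 0]], [[0, -0.2, 0], [0, 0, 0]], [[0, -0.2, 0], [0, 0, 0]], [[0, -0.2, 0], [0, 0, 0]], [[0, -0.2, 0], [0, 0, 0]], [[0, -0.2, 0], [0, 0, 0]], [[0, -0.2, 0], [0, 0, 0]]]}}

```text
time_s: 21.7
tool_pos: [0.5907, -0.1255, 0.0111]
tool_rot: [53.1, 90.0, 41.7]
force: [-0.4, 0.4, 0.6]
grip_width: 0.0001
```

```bash
python3 - <<'E'
from h import *
go([.58,-.26,.0105],-11)
snap('scene','s21')
big('s21',130,200,270,305,5.7)
E
```

```text
t 21.7 p [ 0.5907 -0.1255  0.0111] q [-18.3  24.3  33.9 102.2 -15.7  58.2  10.3] F [-0.4  0.4  0.6] w 0.0001
[[ 0.     0.197  0.98 ]
 [ 0.     0.98  -0.197]
 [-1.     0.     0.   ]]
rotvec deg [-0.38  0.   -0.  ] scaled [-0.0032  0.     -0.    ] shift(before) scaled [ 0.014 -3.35   0.401] after [ 0.014 -3.353  0.379]
```

View pics/s21_big.png

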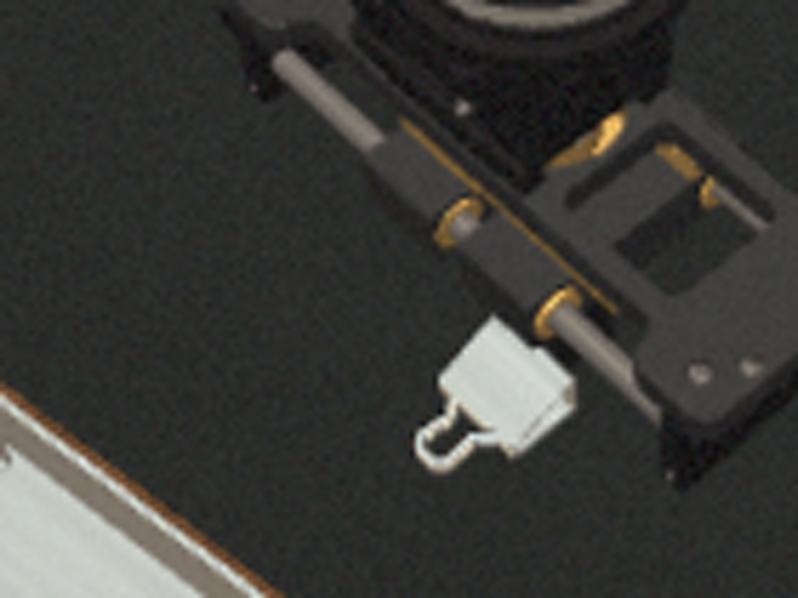

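Request:
{"method": "drive_tool", "body": {"increments": [[[0, -0.2, 0], [0, 0, 0]], [[0, -0.2, 0], [0, 0, 0]], [[0, -0.2, 0], [0, 0, 0]], [[0, -0.2, 0], [0, 0, 0]], [[0, -0.2, 0], [0, 0, 0]], [[0, -0.2, 0], [0, 0, 0]], [[0, -0.2, 0], [0, 0, 0]], [[0, -0.2, 0], [0, 0, 0]], [[0, -0.2, 0], [0, 0, 0]]]}}

```text
time_s: 22.65
tool_pos: [0.5765, -0.1961, 0.0111]
tool_rot: [16.2, 90.0, 4.8]
force: [-0.5, -0.4, -0.1]
grip_width: 0.0003
```

```bash
python3 - <<'E'
from h import *
go([.57,-.265,.0105],-11)
snap('scene','s22')
big('s22',90,230,230,335,5.7)
E
```

```text
t 22.65 p [ 0.5765 -0.1961  0.0111] q [-12.1  25.1  35.  101.5 -16.6  58.6  17.7] F [-0.5 -0.4 -0.1] w 0.0003
[[ 0.     0.197  0.98 ]
 [ 0.     0.98  -0.197]
 [-1.     0.     0.   ]]
rotvec deg [-0.38  0.   -0.  ] scaled [-0.0032  0.     -0.    ] shift(before) scaled [ 0.014 -1.721  0.18 ] after [ 0.014 -1.723  0.169]
```

View pics/s22_big.png

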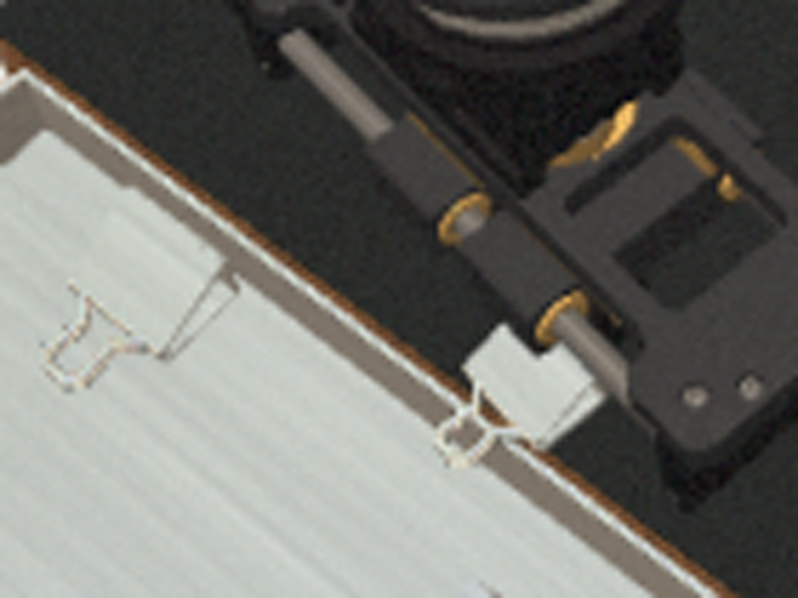

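Request:
{"method": "drive_tool", "body": {"increments": [[[0, -0.2, 0], [0, 0, 0]], [[0, -0.2, 0], [0, 0, 0]], [[0, -0.2, 0], [0, 0, 0]], [[0, -0.2, 0], [0, 0, 0]], [[0, -0.2, 0], [0, 0, 0]], [[0, -0.2, 0], [0, 0, 0]], [[0, -0.2, 0], [0, 0, 0]], [[0, -0.2, 0], [0, 0, 0]], [[0, 0, 0], [0, 0, 0]]]}}

```text
time_s: 23.6
tool_pos: [0.5634, -0.2601, 0.0112]
tool_rot: [-83.7, 89.9, -95.2]
force: [1.7, -0.6, 0.2]
grip_width: 0.0004
```

Request:
{"method": "drive_tool", "body": {"increments": [[[-0.6, 0, 0], [0, 0, 0]], [[-0.8, 0, 0], [0, 0, 0]], [[-0.8, 0, 0], [0, 0, 0]], [[-0.2, 0.7, 0], [0, 0, 0]], [[0, 0.8, 0], [0, 0, 0]], [[0, 0.8, 0], [0, 0, 0]], [[0, 0.5, 0], [0, 0, 0]], [[0, 0, 0], [0, 0, 0]], [[0, 0, 0], [0, 0, 0]]]}}

```text
time_s: 24.5
tool_pos: [0.586, -0.1484, 0.1071]
tool_rot: [-94.2, 90.0, -105.5]
force: [0.3, -0.3, 0.1]
grip_width: 0.0002
```

```bash
python3 - <<'E'
from h import *
st()
snap('scene','s23');snap('side','d23')
E
```

```text
t 24.5 p [ 0.586  -0.1484  0.1071] q [-18.   18.2  35.8  97.4 -11.4  68.1   9.4] F [ 0.3 -0.3  0.1] w 0.0002
```

View pics/s23.png

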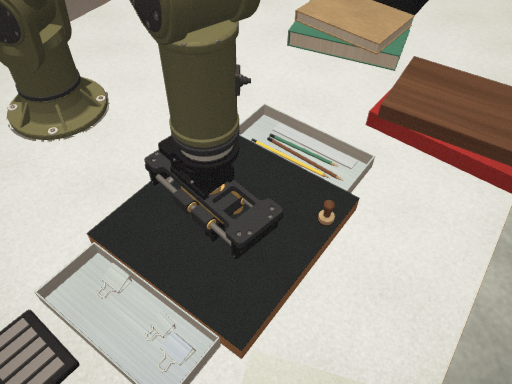

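View pics/d23.png

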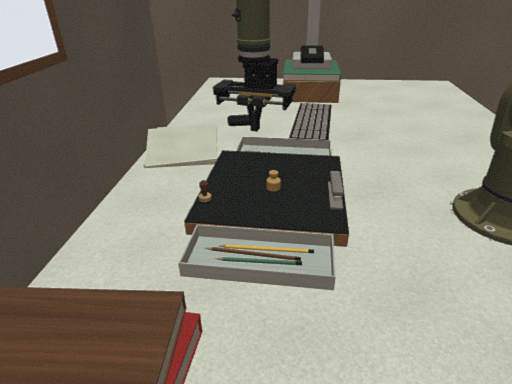

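```bash
python3 - <<'E'
from h import *
a=cv2.imread('pics/side0.png').astype(int);b=cv2.imread('pics/d23.png').astype(int)
for n,(u0,v0,u1,v1) in dict(stamp=(192,175,218,207),weight=(262,166,286,194),stapler=(324,166,350,214),pens=(185,230,335,285)).items(): print(n,np.abs(a-b)[v0:v1,u0:u1].mean().round(2),np.abs(a-b)[v0:v1,u0:u1].max())
big('s23',30,240,230,384,4)
E
```

```text
stamp 5.92 27
weight 5.26 23
stapler 5.76 25
pens 5.71 19
```

View pics/s23_big.png

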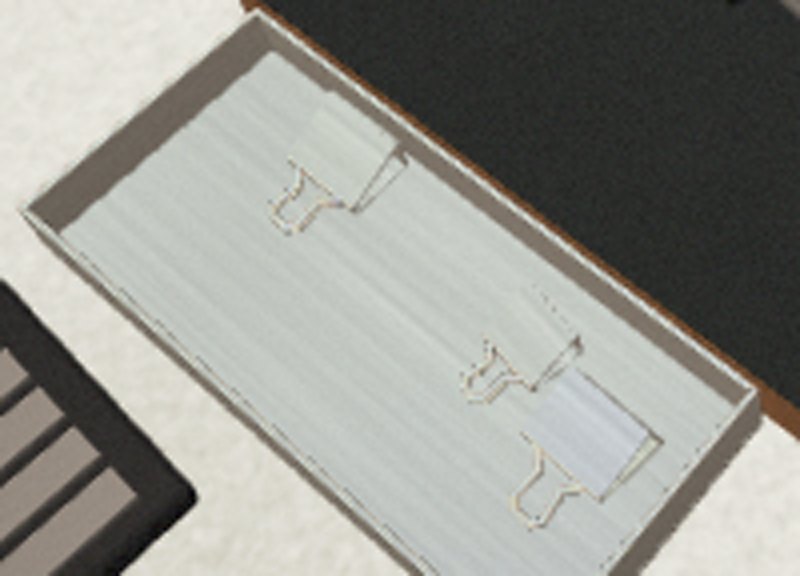

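All three clips lie in the steel tray. The paperweight, stamp, stapler and pencils show no change beyond image noise, and the arm is clear of everything.

```bash
python3 -c "
from cell import env
print(env.sign_off())"
```

```text
the job is handed in; nothing more can be done
None
```

I swept all three binder clips across the mat with closed fingers and over the right-hand (-y) edge into the empty steel tray. I then raised the arm clear and handed the job in at about 24.5 s.

- **Tool height error:** The reported tool height reads about 25–29 mm lower than the real fingertips, so my first pass went over the first clip without touching it. Both camera views confirmed the offset, and I lowered the sweeps to match.
- **Clips:** The last pictures show all three lying in the steel tray, clear of its rim. The first one turned over as it fell in.
- **Objects to leave alone:** The paperweight, stamp, stapler and pencils show only image noise between the first and last side pictures.
- **Forces:** The readings at the end of each move never went above about 2 N.

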